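# Load the tasting carousel with beakers mouth up and turn it to the serving stop

## Task

First turn the tasting carousel by its spring-plunger knob until the plunger drops fully home at the loading stop (the base lug with one brass stud). Then stand every square white beaker from the drying mat mouth up and fully home in the carousel's pockets, one to a pocket, any pocket. With all of them in, lift the plunger, turn the carousel to the serving stop (the lug with two studs), let the plunger drop fully home again and let go, leaving the mug, bean jar and bowl where they are.

Things in the scene. Friction and masses are not known exactly. Their poses are not given: they have to be found in the camera images.
- carousel: fixed steel base, 250 mm across, 31 mm high, two lugs reaching 165 mm. Origin on the table at the turning axis; x points along the loading stop's lug (one stud); the serving lug (two studs) is 72 degrees anticlockwise from above. On it turns the head: wooden disc 270 mm across, top 46 mm above the table, four square pockets 92 mm and the plunger 108 mm from the axis.
- head (a joint): angle of the turning head in rad, growing anticlockwise seen from above: 0 at the loading stop (plunger over the lug with one stud), 1.257 (72 degrees) at the serving stop (two studs). It starts between the stops, unlocked.
- plunger (a joint): lift of the index plunger in m: 0 fully home in a stop's hole, 0.013 when its pin rides on the base between the stops, 0.022 at most. A spring pushes it down with 4 to 6 N. Locked at about 0; lift it above 0.013 to turn the head.
- knob (a point): middle of the plunger's black knob, an upright cylinder 26 mm across and 28 mm tall, on the plunger 108 mm from the carousel's axis; the point is 80 mm above the table when home and rises with the plunger. The knob does not spin on its own: it turns with the head. Lift it, carry it round the axis and let it go.
- pocket1 (a point): centre of the floor of square pocket 1, 72 degrees anticlockwise from above from the plunger. Its collar, 49 mm wide inside, 59 mm outside, 12 mm high, stands on the head's flat top; its sides run radially and tangentially to the axis. Site axes are the head's: x from the axis to the plunger, z up. A beaker fully home has its middle 33 mm above this point.
- pocket2 (a point): centre of the floor of square pocket 2, 144 degrees anticlockwise from above from the plunger. Its collar, 49 mm wide inside, 59 mm outside, 12 mm high, stands on the head's flat top; its sides run radially and tangentially to the axis. Site axes are the head's: x from the axis to the plunger, z up. A beaker fully home has its middle 33 mm above this point.
- pocket3 (a point): centre of the floor of square pocket 3, 216 degrees anticlockwise from above from the plunger. Its collar, 49 mm wide inside, 59 mm outside, 12 mm high, stands on the head's flat top; its sides run radially and tangentially to the axis. Site axes are the head's: x from the axis to the plunger, z up. A beaker fully home has its middle 33 mm above this point.
- pocket4 (a point): centre of the floor of square pocket 4, 288 degrees anticlockwise from above from the plunger. Its collar, 49 mm wide inside, 59 mm outside, 12 mm high, stands on the head's flat top; its sides run radially and tangentially to the axis. Site axes are the head's: x from the axis to the plunger, z up. A beaker fully home has its middle 33 mm above this point.
- beaker1: square white ceramic beaker, 44 x 44 mm outside, 66 mm tall, walls 4 mm, one end open (the mouth), the other closed, with a brown unglazed foot 6 mm high. Origin at the middle of the beaker; z points out of the mouth; x and y are square to its sides. It starts lying on a flat side on the mat, mouth more or less to the robot's left or right. May be absent (None).
- beaker2: square white ceramic beaker, 44 x 44 mm outside, 66 mm tall, walls 4 mm, one end open (the mouth), the other closed, with a brown unglazed foot 6 mm high. Origin at the middle of the beaker; z points out of the mouth; x and y are square to its sides. It starts lying on a flat side on the mat, mouth more or less to the robot's left or right. May be absent (None).
- beaker3: square white ceramic beaker, 44 x 44 mm outside, 66 mm tall, walls 4 mm, one end open (the mouth), the other closed, with a brown unglazed foot 6 mm high. Origin at the middle of the beaker; z points out of the mouth; x and y are square to its sides. It starts lying on a flat side on the mat, mouth more or less to the robot's left or right. May be absent (None).
- beaker4: square white ceramic beaker, 44 x 44 mm outside, 66 mm tall, walls 4 mm, one end open (the mouth), the other closed, with a brown unglazed foot 6 mm high. Origin at the middle of the beaker; z points out of the mouth; x and y are square to its sides. It starts lying on a flat side on the mat, mouth more or less to the robot's left or right. May be absent (None).
- mug: blue mug, 80 mm across, 90 mm tall, origin under its centre; leave alone
- bean_jar: amber glass jar with wooden lid, 90 mm across, 140 mm tall, origin under its centre; leave alone
- bowl: steel bowl, 140 mm across, 60 mm tall, origin under its centre; leave alone
Mind the look-alikes: they are no part of the job. What is shaped like the beaker2 but blue or red is not meant.

How it is judged:
On the way, in this order (a step that is already met when the one before it is completed fails the run):
1. the head is at the loading stop with the plunger fully home (value of joint head between -0.04 and 0.04 rad and value of joint plunger below 0.003 m), for 0.2 s.
2. at the loading stop, plunger home, every beaker stands mouth up, fully home in a pocket (all of step 1 and angle between each of beaker1, beaker2, beaker3, beaker4's own z axis and vertical below 0.12 rad and ((horizontal distance between beaker1 and pocket1 below 0.006 m and z of beaker1 in the frame of pocket1 between 0.029 and 0.037 m) or (horizontal distance between beaker1 and pocket2 below 0.006 m and z of beaker1 in the frame of pocket2 between 0.029 and 0.037 m) or (horizontal distance between beaker1 and pocket3 below 0.006 m and z of beaker1 in the frame of pocket3 between 0.029 and 0.037 m) or (horizontal distance between beaker1 and pocket4 below 0.006 m and z of beaker1 in the frame of pocket4 between 0.029 and 0.037 m)) and ((horizontal distance between beaker2 and pocket1 below 0.006 m and z of beaker2 in the frame of pocket1 between 0.029 and 0.037 m) or (horizontal distance between beaker2 and pocket2 below 0.006 m and z of beaker2 in the frame of pocket2 between 0.029 and 0.037 m) or (horizontal distance between beaker2 and pocket3 below 0.006 m and z of beaker2 in the frame of pocket3 between 0.029 and 0.037 m) or (horizontal distance between beaker2 and pocket4 below 0.006 m and z of beaker2 in the frame of pocket4 between 0.029 and 0.037 m)) and ((horizontal distance between beaker3 and pocket1 below 0.006 m and z of beaker3 in the frame of pocket1 between 0.029 and 0.037 m) or (horizontal distance between beaker3 and pocket2 below 0.006 m and z of beaker3 in the frame of pocket2 between 0.029 and 0.037 m) or (horizontal distance between beaker3 and pocket3 below 0.006 m and z of beaker3 in the frame of pocket3 between 0.029 and 0.037 m) or (horizontal distance between beaker3 and pocket4 below 0.006 m and z of beaker3 in the frame of pocket4 between 0.029 and 0.037 m)) and ((horizontal distance between beaker4 and pocket1 below 0.006 m and z of beaker4 in the frame of pocket1 between 0.029 and 0.037 m) or (horizontal distance between beaker4 and pocket2 below 0.006 m and z of beaker4 in the frame of pocket2 between 0.029 and 0.037 m) or (horizontal distance between beaker4 and pocket3 below 0.006 m and z of beaker4 in the frame of pocket3 between 0.029 and 0.037 m) or (horizontal distance between beaker4 and pocket4 below 0.006 m and z of beaker4 in the frame of pocket4 between 0.029 and 0.037 m))), for 0.3 s.
At the end, for the whole second after the job is handed in: The head is at the serving stop (within 0.04 rad) and still, the plunger within 3 mm of fully home, and every beaker present stands mouth up (within 0.12 rad) in a pocket, its middle within 6 mm of the pocket's axis and within 4 mm of its fully-home height (value of joint head between 1.2166 and 1.2966 rad and value of joint plunger below 0.003 m and angle between each of beaker1, beaker2, beaker3, beaker4's own z axis and vertical below 0.12 rad and ((horizontal distance between beaker1 and pocket1 below 0.006 m and z of beaker1 in the frame of pocket1 between 0.029 and 0.037 m) or (horizontal distance between beaker1 and pocket2 below 0.006 m and z of beaker1 in the frame of pocket2 between 0.029 and 0.037 m) or (horizontal distance between beaker1 and pocket3 below 0.006 m and z of beaker1 in the frame of pocket3 between 0.029 and 0.037 m) or (horizontal distance between beaker1 and pocket4 below 0.006 m and z of beaker1 in the frame of pocket4 between 0.029 and 0.037 m)) and ((horizontal distance between beaker2 and pocket1 below 0.006 m and z of beaker2 in the frame of pocket1 between 0.029 and 0.037 m) or (horizontal distance between beaker2 and pocket2 below 0.006 m and z of beaker2 in the frame of pocket2 between 0.029 and 0.037 m) or (horizontal distance between beaker2 and pocket3 below 0.006 m and z of beaker2 in the frame of pocket3 between 0.029 and 0.037 m) or (horizontal distance between beaker2 and pocket4 below 0.006 m and z of beaker2 in the frame of pocket4 between 0.029 and 0.037 m)) and ((horizontal distance between beaker3 and pocket1 below 0.006 m and z of beaker3 in the frame of pocket1 between 0.029 and 0.037 m) or (horizontal distance between beaker3 and pocket2 below 0.006 m and z of beaker3 in the frame of pocket2 between 0.029 and 0.037 m) or (horizontal distance between beaker3 and pocket3 below 0.006 m and z of beaker3 in the frame of pocket3 between 0.029 and 0.037 m) or (horizontal distance between beaker3 and pocket4 below 0.006 m and z of beaker3 in the frame of pocket4 between 0.029 and 0.037 m)) and ((horizontal distance between beaker4 and pocket1 below 0.006 m and z of beaker4 in the frame of pocket1 between 0.029 and 0.037 m) or (horizontal distance between beaker4 and pocket2 below 0.006 m and z of beaker4 in the frame of pocket2 between 0.029 and 0.037 m) or (horizontal distance between beaker4 and pocket3 below 0.006 m and z of beaker4 in the frame of pocket3 between 0.029 and 0.037 m) or (horizontal distance between beaker4 and pocket4 below 0.006 m and z of beaker4 in the frame of pocket4 between 0.029 and 0.037 m)) and velocity of joint head below 0.05 rad/s and linear speed of each of beaker1, beaker2, beaker3, beaker4 below 0.03 m/s); the robot touches nothing.
It fails at once if the mug is moved more than 40 mm or tipped (distance of mug from where it was at the start of the episode above 0.04 m or angle between mug's own z axis and vertical above 0.5 rad).
It fails at once if the bean jar is moved more than 40 mm or tipped (distance of bean_jar from where it was at the start of the episode above 0.04 m or angle between bean_jar's own z axis and vertical above 0.5 rad).
It fails at once if the bowl is moved more than 40 mm or tipped (distance of bowl from where it was at the start of the episode above 0.04 m or angle between bowl's own z axis and vertical above 0.5 rad).
Of beaker1, beaker2, beaker3, beaker4 only 3 to 4 are there at a start; the rules pass over those that are not, and their reading is None.
At some moment in a run one of beaker1, beaker2, beaker3, beaker4 may be knocked a few centimetres aside while the robot is not near it.
It also fails if it takes over 210 s, if anything falls off the work surface, if the arm or the gripper's body presses on something with over 40 N, if the wrist force passes 120 N, or if a joint passes its speed limit or range.

## Robot

A 7-joint arm with a two-finger parallel gripper is mounted at the origin on the work surface. World frame = base frame: x ahead of the robot, y to its left, z up, the work surface at z = 0. Lengths are in m, angles in rad, forces in N, time in s.
With the tool pointing down it reaches from about 0.425 to 0.95 m from the base axis. Payload 4.7 kg.
Tool frame: the origin (TCP) lies between the finger pads; the fingertips stand 14 mm ahead of it and the grasp point (between the pads) lies 5 mm behind it (manip.tcp_to_tips is the distance from the TCP to the fingertips, in m); z points along the fingers, y is the line along which they close (so a half turn about z gives the same grasp; the last joint's range is limited). The gripper opens to 85 mm and grips with 20 to 120 N. Pads are 22 mm wide; open, the fingers measure 114 mm over their backs; the gripper's body (76 mm by 85 mm) begins 54 mm behind the grasp point. The pads swing forward as they close: fully open they stand 13 mm farther back than shut.
Start: joints at [-1.152, 0.469, -0.049, 1.532, 0.024, 1.141, -0.082], TCP at [0.292, 0.608, 0.245] pointing down, gripper open.
Joint ranges: [-2.59, 2.59], [-0.33, 1.99], [-1.39, 1.29], [0.1, 2.45], [-1.04, 4.18], [0.21, 1.99], [-2.66, 2.66]. Speed limits (rad/s): [2.57, 2.57, 3.14, 3.14, 3.14, 3.14, 3.14].

## Interface

Orientations are given as a rotation vector (axis times angle).
In Python, from station import manip, imaging gives the robot as it stands.
- The arm moves only by the tool carry_out, never from a script. Its argument "rows" is one flat list of numbers, 6 for each row, row after row: the shift along the world's x, y, z in units of 0.5 m (1.0 is 0.5 m), then the turn, a rotation vector about the world's x, y, z in units of 180 degrees (1.0 is 180 degrees). A call has 1 to 20 rows; each row is the pose to reach, as a shift and turn from the pose commanded when the call began, turning the shorter way round; what a row does not reach only later rows make up. A row lasts 1/10 s, in which the tool goes at most 50 mm and 8.59 degrees, less where a joint would pass 70% of its speed; a pose out of reach is approached as far as the arm can. A call with a number of a shift or a turn outside -1 to 1 is refused whole. A call with a gripper value outside its range is refused whole. "fingers" is the opening, from -1 (shut) to 1 (fully open), set as the call begins (left out, the last holds). The fingers move at their own pace and stop on an object; the grip force is fixed at half the most. Time passes only in rows, so rows that repeat a pose let the fingers close. It gives the time, the measured TCP pose, the force, the opening and the grip force at its end, in the units of the state.
- manip.get_state(): the state, without advancing time (a new reading comes with each control period).
- imaging.camera(name): name is "scene" or "top"; returns the picture (384x512x3 uint8, red, green, blue); there is no depth.
- imaging.calibration(name): a dict with "fx", "fy", "cx", "cy" (pixels), "eye" and "rotation" of the camera in the world. Camera axes: x right, y down, z forward; pixel columns grow to the right and rows downward; lengths in m; the calibration is good to about 2 mm. A picture is of the moment at which its call begins. calibration takes no time and is no camera call.
- manip.close_job(): hands the job in; it is judged then, once.
The state is a dict: "clock": time; "joint_positions": joint angles; "qd": joint speeds; "joint_torque": joint torques, N m; "ee_pos": TCP position; "tcp_rot": TCP orientation; "contact_force": force on the tool from outside, world axes, zero at the start; "wrist_torque": the same for the moment, N m; "opening": finger opening in m; "gripper_force": force on a finger pad.
Only numpy, scipy, OpenCV 4.12 (cv2) and the standard library are available. Lean on these libraries where they do the work, as an engineer would, in place of code of your own. Each camera call takes 0.05 s, during which the arm holds its last target. There are 200 camera calls.

## Working session

There is one attempt and no reset: what is moved stays moved. The work goes in short steps, Python scripts to look and compute and a tool call to move; the robot and the scene stay as the last step left them, time stands still between calls to the robot, and variables do not carry over. Pictures are saved under pics/ and viewed, at most 14 in all, crops included, and the job is handed in when it is done.

Besides the shell and the picture viewer there is one more tool, called as name(argument=value, ...), one argument or row to a line, values as JSON. carry_out: Moves the arm, as the interface text tells. Its arguments: {"type":"object","properties":{"rows":{"type":"array"},"fingers":{"type":"number"}},"required":["rows"]}

```bash
ls; mkdir -p pics
python3 - <<'E'
from station import manip, imaging
import cv2
for n in("scene","top"):
    im=imaging.camera(n); cv2.imwrite(f"pics/{n}0.png",im[:,:,::-1]); print(imaging.calibration(n))
s=manip.get_state(); print(s)
E
```

```text
pics
{'fx': 481.46768255311736, 'fy': 481.46768255311736, 'cx': 250.37591644278464, 'cy': 183.14442884390687, 'eye': array([ 1.02665178, -0.76647542,  1.35519919]), 'rotation': array([-2.44510487, -0.806126  ,  0.25366391])}
{'fx': 362.3568538614995, 'fy': 362.3568538614995, 'cx': 251.8508823035916, 'cy': 198.79143028058408, 'eye': array([ 0.46350831, -0.08870107,  1.18398532]), 'rotation': array([-2.22097808,  2.16482877, -0.0321239 ])}
{'clock': 0.1, 'joint_positions': array([-1.15189888,  0.4693898 , -0.04861755,  1.53357654,  0.02410855,
        1.14099619, -0.08227538]), 'qd': array([-0.00103835, -0.0040655 ,  0.00033578, -0.00105269,  0.00050504,
        0.00026798,  0.00027427]), 'joint_torque': array([ 9.15203527e-04, -5.11513424e+01, -4.68797470e-02, -2.38388515e+01,
        1.08053262e-02,  4.37733412e-03, -1.16161664e-05]), 'ee_pos': array([0.29202214, 0.60800693, 0.24434597]), 'tcp_rot': array([-6.97342481e-01, -3.06287242e+00,  2.75114139e-03]), 'contact_force': array([-0.50830999,  0.39548191, -0.41031364]), 'wrist_torque': array([-0.00880954,  0.03426096, -0.0333448 ]), 'gripper_force': 0.0, 'opening': 0.0852359274438995}
```

View pics/top0.png

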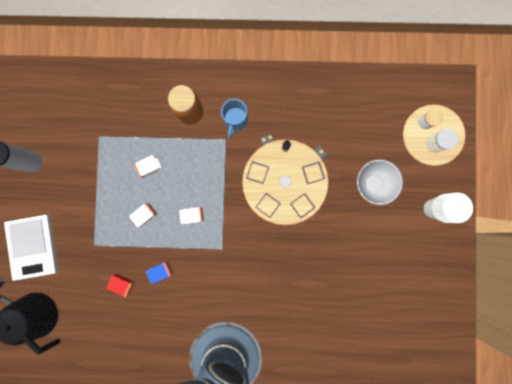

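View pics/scene0.png

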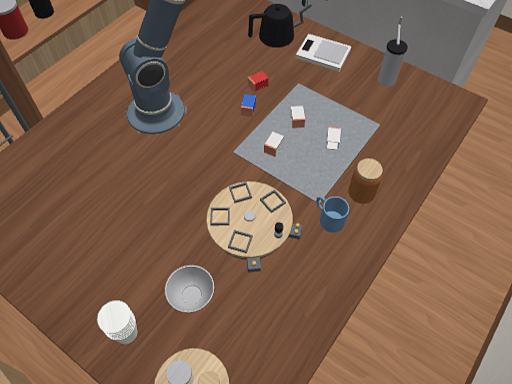

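```bash
cat > h.py <<'E'
import numpy as np, cv2
from scipy.spatial.transform import Rotation as R
from station import manip, imaging
def ray(n,uv):
    c=imaging.calibration(n); d=np.array([(uv[0]-c['cx'])/c['fx'],(uv[1]-c['cy'])/c['fy'],1])
    return c['eye'], R.from_rotvec(c['rotation']).apply(d)
def plane(n,uv,z):
    e,d=ray(n,uv); return e+d*(z-e[2])/d[2]
def proj(n,p):
    c=imaging.calibration(n); q=R.from_rotvec(c['rotation']).inv().apply(np.array(p)-c['eye'])
    return np.array([c['fx']*q[0]/q[2]+c['cx'],c['fy']*q[1]/q[2]+c['cy']])
def tri(uv1,uv2):
    (a,d),(b,f)=ray('scene',uv1),ray('top',uv2); d=d/np.linalg.norm(d);f=f/np.linalg.norm(f)
    s=np.linalg.lstsq(np.c_[d,-f],b-a,rcond=None)[0]; p,q=a+d*s[0],b+f*s[1]; return (p+q)/2,np.linalg.norm(p-q)
E
python3 - <<'E'
from h import *
print([a for a in dir(manip) if a[0]!='_'])
ims={n:cv2.imread(f'pics/{n}0.png') for n in('scene','top')}
for n,(x0,y0,x1,y1) in dict(top=(90,125,350,235),scene=(190,90,390,285)).items():
    im=ims[n]; hsv=cv2.cvtColor(im,cv2.COLOR_BGR2HSV)
    white=((hsv[...,1]<40)&(hsv[...,2]>185)).astype('u1'*1 if 0 else np.uint8)
    black=(hsv[...,2]<45).astype(np.uint8)
    for nm,m in(('white',white),('black',black)):
        k,l,st,ce=cv2.connectedComponentsWithStats(m)
        for i in range(1,k):
            u,v=ce[i]
            if x0<u<x1 and y0<v<y1 and st[i,4]>25:
                pts=np.argwhere(l==i)[:,::-1].astype(np.float32)
                print(n,nm,st[i],ce[i].round(1),[np.round(q,1).tolist() for q in cv2.minAreaRect(pts)[:2]],round(cv2.minAreaRect(pts)[2]))
t=ims['top']; s=ims['scene']
a=cv2.resize(t[130:235,90:345],None,fx=3.1,fy=3.1,interpolation=cv2.INTER_CUBIC)
cv2.imwrite('pics/tc.png',a)
b=cv2.resize(s[95:275,200:390],None,fx=3.3,fy=3.3,interpolation=cv2.INTER_CUBIC)
cv2.imwrite('pics/sc.png',b); print(a.shape,b.shape)
E
```

```text
['IKError', 'close_job', 'get_state', 'tcp_to_tips']
top white [135 154  27  22 358] [147.6 164.3] [[148.0, 163.9], [16.7, 23.3]] 68
top white [280 176  11  11  99] [285.  181.1] [[285.0, 181.0], [10.0, 10.0]] 90
top white [129 203  24  26 334] [140.  215.4] [[140.2, 215.3], [16.6, 21.6]] 50
top white [178 206  22  20 346] [188.7 215.5] [[188.6, 215.3], [17.6, 21.0]] 81
scene white [291 106  14  13 156] [297.5 112. ] [[297.5, 112.0], [12.0, 13.0]] 90
scene white [327 128  14  21 237] [333.1 137.5] [[333.2, 138.1], [12.4, 20.5]] 6
scene white [265 132  19  16 178] [274.  139.5] [[273.9, 139.3], [12.5, 15.6]] 31
scene white [244 211  11   9  74] [249.3 214.6] [[249.0, 215.0], [8.0, 10.0]] 90
scene black [275 223   7  10  50] [277.9 227.7] [[278.0, 227.5], [9.0, 6.0]] 90
(326, 790, 3) (594, 627, 3)
```

View pics/tc.png

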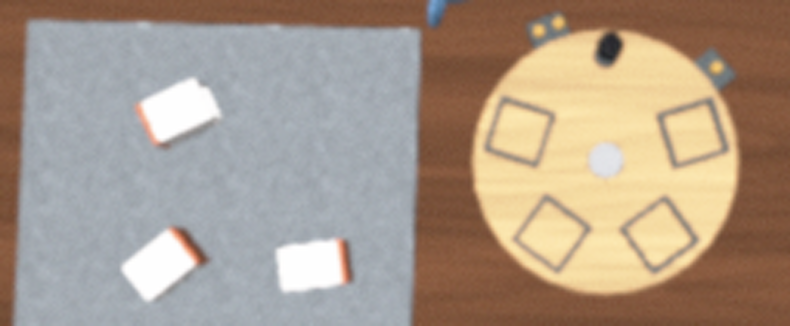

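View pics/sc.png

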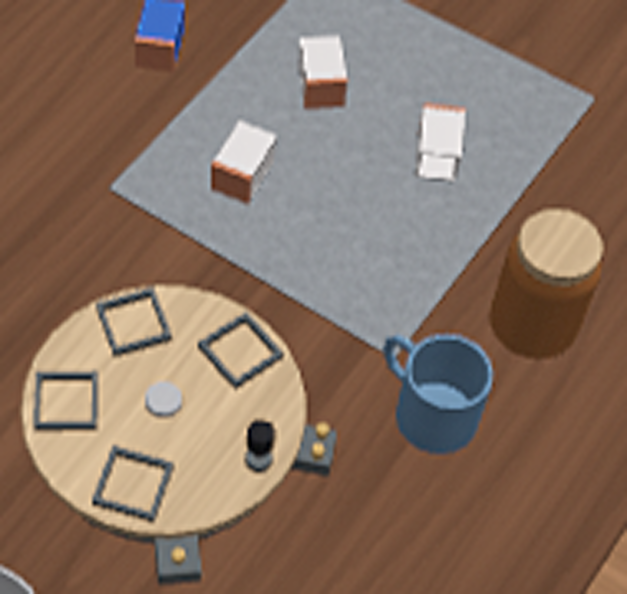

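```bash
cat >> h.py <<'E'
def disc(im,n='top'):
    hsv=cv2.cvtColor(im,cv2.COLOR_BGR2HSV); m=((hsv[...,0]>10)&(hsv[...,0]<28)&(hsv[...,2]>165)&(hsv[...,1]>50)).astype(np.uint8)
    m=cv2.morphologyEx(m,cv2.MORPH_CLOSE,np.ones((5,5)))
    cs=cv2.findContours(m,cv2.RETR_EXTERNAL,cv2.CHAIN_APPROX_NONE)[0]
    u,v=(285,181) if n=='top' else (249,217)
    c=[c for c in cs if cv2.pointPolygonTest(c,(u,v),False)>=0][0]
    c=cv2.convexHull(c)[:,0]
    P=np.array([plane(n,q,0.046)[:2] for q in c]); (x,y),_,_=cv2.fitEllipse(P.astype(np.float32))
    return np.array([x,y]),cv2.fitEllipse(P.astype(np.float32))[1]
E
python3 - <<'E'
from h import *
for n in('top','scene'):
    im=cv2.imread(f'pics/{n}0.png'); print(n,disc(im,n))
print('hub',tri((249.3,214.6),(285,181.1)))
C=disc(cv2.imread('pics/top0.png'))[0]
for nm,uv,s in(('one',(321,151.6),(254,264)),('two',(267,138.4),(296.5,228))):
    p=plane('top',uv,.036)[:2]-C; print(nm,p,np.hypot(*p),np.degrees(np.arctan2(p[1],p[0])),tri(s,uv))
print('knob',tri((278.9,228),(286.3,145.5)))
for nm,t,s in(('A',(147.6,164.3),(333.1,137.5)),('B',(140,215.4),(297.5,112)),('C',(188.7,215.5),(274,139.5))):
    print(nm,plane('top',t,.044),plane('scene',s,.044))
im=cv2.imread('pics/top0.png');b=im[...,0].astype(int);g=im[...,1].astype(int);r=im[...,2].astype(int)
m=((r-b>60)&(r>120)).astype(np.uint8)
for nm,t in(('A',(147.6,164.3)),('B',(140,215.4)),('C',(188.7,215.5))):
    yy,xx=np.nonzero(m); k=np.hypot(xx-t[0],yy-t[1])<17; f=np.array([xx[k].mean(),yy[k].mean()]); p=plane('top',f,.035);q=plane('top',t,.044); d=q-p
    print(nm,'foot',f,k.sum(),p[:2],'mouthdir',np.degrees(np.arctan2(d[1],d[0])),np.hypot(*d[:2]))
E
```

```text
top (array([ 0.5758242 , -0.17410657]), (0.2733665406703949, 0.28736865520477295))
scene (array([ 0.57697314, -0.1723235 ]), (0.2644400894641876, 0.28667449951171875))
hub (array([ 0.56990013, -0.17437924,  0.05597611]), np.float64(0.0009191682224992133))
one [ 0.09253315 -0.11438587] 0.14712753427788874 -51.0286593820641 (array([ 0.6712817 , -0.28921852,  0.02623829]), np.float64(0.0030613106171590958))
two [0.13088497 0.05829571] 0.14328036862791235 24.008024597422104 (array([ 0.70807032, -0.11538698,  0.03243772]), np.float64(0.001565780627899095))
knob (array([ 0.67746105, -0.17285911,  0.08434688]), np.float64(0.003822635523318287))
A [0.61339558 0.26110026 0.044     ] [0.61636404 0.25286331 0.044     ]
B [0.45084825 0.2789605  0.044     ] [0.45084867 0.27843186 0.044     ]
C [0.45452617 0.12495628 0.044     ] [0.45544512 0.12367736 0.044     ]
A foot [137. 170.] 19 [0.59544917 0.29718295] mouthdir -63.55567595522568 0.040299305745977
B foot [149.86111111 208.86111111] 36 [0.47233547 0.25118182] mouthdir 127.72249226685472 0.03511915826189084
C foot [200.38709677 213.74193548] 31 [0.46099097 0.08965556] mouthdir 100.37786366419797 0.035887795941653415
```

carry_out(
  rows=[0.38,-0.8,-0.1,0,0,-0.43,0.38,-0.8,-0.1,0,0,-0.43,0.38,-0.8,-0.1,0,0,-0.43,0.38,-0.8,-0.1,0,0,-0.43,0.38,-0.8,-0.1,0,0,-0.43,0.38,-0.8,-0.1,0,0,-0.43,0.38,-0.8,-0.1,0,0,-0.43,0.38,-0.8,-0.1,0,0,-0.43,0.38,-0.8,-0.1,0,0,-0.43,0.38,-0.8,-0.1,0,0,-0.43,0.38,-0.8,-0.1,0,0,-0.43],
  fingers=0.4,
)

```text
clock: 1.2
ee_pos: [0.4823, 0.2074, 0.195]
tcp_rot: [-2.462, -1.952, 0.001]
contact_force: [-0.2, -0.2, -0.1]
opening: 0.0596
gripper_force: 0.0
```

carry_out(
  rows=[0.391,-0.762,-0.06,0,0,-0.427,0.391,-0.762,-0.06,0,0,-0.427,0.391,-0.762,-0.06,0,0,-0.427,0.391,-0.762,-0.06,0,0,-0.427,0.391,-0.762,-0.06,0,0,-0.427,0.391,-0.762,-0.06,0,0,-0.427,0.391,-0.762,-0.06,0,0,-0.427,0.391,-0.762,-0.06,0,0,-0.427,0.391,-0.762,-0.06,0,0,-0.427,0.391,-0.762,-0.06,0,0,-0.427,0.391,-0.762,-0.06,0,0,-0.427,0.391,-0.762,-0.06,0,0,-0.427],
)

```text
clock: 2.4
ee_pos: [0.678, -0.1693, 0.1648]
tcp_rot: [-3.139, -0.01, 0.001]
contact_force: [-0.4, 0.5, -0.7]
opening: 0.0598
gripper_force: 0.0
```

Run:
```python
from h import *
s=manip.get_state(); Rm=R.from_rotvec(s['tcp_rot']).as_matrix()
print(s['clock'],s['ee_pos'],s['joint_positions'].round(2),Rm.round(3),s['opening'])
import cv2
for n in('top','scene'): cv2.imwrite(f'pics/{n}1.png',imaging.camera(n)[:,:,::-1])
t=cv2.imread('pics/top1.png')[110:240,210:340];q=cv2.imread('pics/scene1.png')[140:270,200:330]
cv2.imwrite('pics/c1.png',cv2.resize(np.hstack([t,q]),None,fx=3,fy=3,interpolation=2))
```

```text
2.4 [ 0.67799713 -0.16933284  0.16478737] [-0.25  0.66  0.69  1.58 -0.46  1.07 -1.01] [[ 1.     0.006 -0.001]
 [ 0.006 -1.     0.002]
 [-0.001 -0.002 -1.   ]] 0.05977370204982705
```

View pics/c1.png

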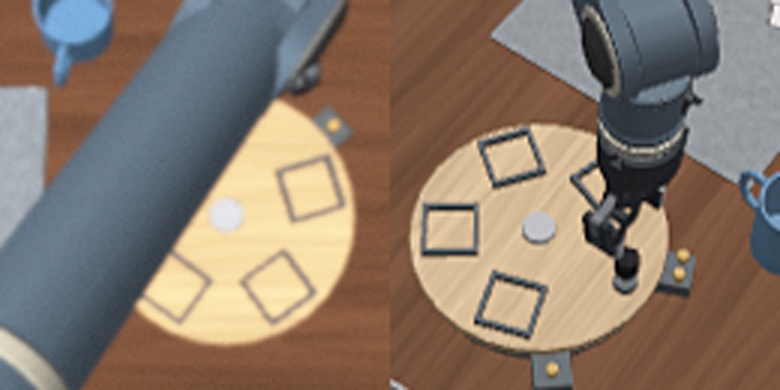

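carry_out(
  rows=[0,0,-0.05,0,0,0,0,0,-0.1,0,0,0,0,0,-0.13,0,0,0,0,0,-0.154,0,0,0,0,0,-0.154,0,0,0,0,0,-0.154,0,0,0],
)

```text
clock: 3.1
ee_pos: [0.6782, -0.1726, 0.089]
tcp_rot: [3.141, 0.003, 0.002]
contact_force: [0.0, -0.7, 1.1]
opening: 0.0599
gripper_force: 0.0
```

carry_out(
  rows=[0,0,0,0,0,0,0,0,0,0,0,0,0,0,0,0,0,0,0,0,0,0,0,0,0,0,0,0,0,0,0,0,0,0,0,0,0,0,0,0,0,0,0,0,0,0,0,0],
  fingers=-1,
)

```text
clock: 3.9
ee_pos: [0.6783, -0.1731, 0.0895]
tcp_rot: [3.141, 0.002, 0.003]
contact_force: [-0.9, -0.9, 6.7]
opening: 0.0246
gripper_force: 58.9
```

Run:
```python
from h import *
c=np.array([.570,-.1744]);p0=np.array([.6783,-.1731]);r=p0-c
for a in list(range(-5,-50,-5))+[-49.7]:
    t=np.radians(a);d=np.array([[np.cos(t),-np.sin(t)],[np.sin(t),np.cos(t)]])@r+c-p0
    print(*(d/.5).round(3),0.012,0,0,round(a/180,3),sep=', ',end=',  ')
```

```text
-0.001, -0.019, 0.012, 0, 0, -0.028,  -0.003, -0.038, 0.012, 0, 0, -0.056,  -0.007, -0.056, 0.012, 0, 0, -0.083,  -0.012, -0.074, 0.012, 0, 0, -0.111,  -0.019, -0.092, 0.012, 0, 0, -0.139,  -0.028, -0.109, 0.012, 0, 0, -0.167,  -0.038, -0.125, 0.012, 0, 0, -0.194,  -0.049, -0.14, 0.012, 0, 0, -0.222,  -0.062, -0.154, 0.012, 0, 0, -0.25,  -0.075, -0.166, 0.012, 0, 0, -0.276,
```

carry_out(
  rows=[0,0,0.006,0,0,0,0,0,0.012,0,0,0,0,0,0.012,0,0,0,-0.001,-0.019,0.012,0,0,-0.028,-0.003,-0.038,0.012,0,0,-0.056,-0.007,-0.056,0.012,0,0,-0.083,-0.012,-0.074,0.012,0,0,-0.111,-0.019,-0.092,0.012,0,0,-0.139,-0.028,-0.109,0.012,0,0,-0.167,-0.038,-0.125,0.012,0,0,-0.194,-0.049,-0.14,0.012,0,0,-0.222,-0.062,-0.154,0.012,0,0,-0.25,-0.075,-0.166,0.012,0,0,-0.276,-0.075,-0.166,0.012,0,0,-0.276,-0.075,-0.166,0.012,0,0,-0.276,-0.075,-0.166,0,0,0,-0.276,-0.075,-0.166,-0.015,0,0,-0.276,-0.075,-0.166,-0.028,0,0,-0.276,-0.075,-0.166,-0.028,0,0,-0.276],
)

```text
clock: 5.8
ee_pos: [0.6418, -0.2566, 0.0771]
tcp_rot: [-2.851, 1.318, -0.006]
contact_force: [0.0, -0.9, 8.6]
opening: 0.0244
gripper_force: 61.1
```

carry_out(
  rows=[0,0,0,0,0,0,0,0,0,0,0,0,0,0,0,0,0,0,0,0,0,0,0,0,0,0,0.06,0,0,0,0,0,0.16,0,0,0,0,0,0.26,0,0,0,0,0.1,0.36,0,0,0,-0.1,0.2,0.36,0,0,0,-0.2,0.3,0.36,0,0,0,-0.3,0.4,0.36,0,0,0,-0.3,0.5,0.36,0,0,0,-0.3,0.5,0.36,0,0,0],
  fingers=0.4,
)

```text
clock: 7.1
ee_pos: [0.4953, -0.0178, 0.2537]
tcp_rot: [-2.851, 1.319, 0.002]
contact_force: [0.7, 1.1, 1.3]
opening: 0.0601
gripper_force: 0.0
```

Run:
```python
from h import *
for n in('top','scene'): cv2.imwrite(f'pics/{n}2.png',imaging.camera(n)[:,:,::-1])
t=cv2.imread('pics/top2.png')[110:240,210:340];q=cv2.imread('pics/scene2.png')[155:285,195:325]
cv2.imwrite('pics/c2.png',cv2.resize(np.hstack([t,q]),None,fx=3,fy=3,interpolation=2))
im=cv2.imread('pics/scene2.png');m=(im.max(2)<45).astype(np.uint8);k,l,st,ce=cv2.connectedComponentsWithStats(m)
print([(st[i],ce[i].round(1)) for i in range(1,k) if st[i,4]>20 and 195<ce[i][0]<325 and 155<ce[i][1]<285])
c=np.array([.570,-.1744]);a=np.radians(-49)
for z in(.080,.093): print(proj('scene',[*(c+.108*np.array([np.cos(a),np.sin(a)])),z]),proj('top',[*(c+.108*np.array([np.cos(a),np.sin(a)])),z]))
```

```text
[(array([249, 238,   7,  10,  51], dtype=int32), array([251.8, 243. ]))]
[251.84951818 242.34035449] [312.7162519  157.79139913]
[251.82801262 240.32769953] [313.38196602 157.1200207 ]
```

View pics/c2.png

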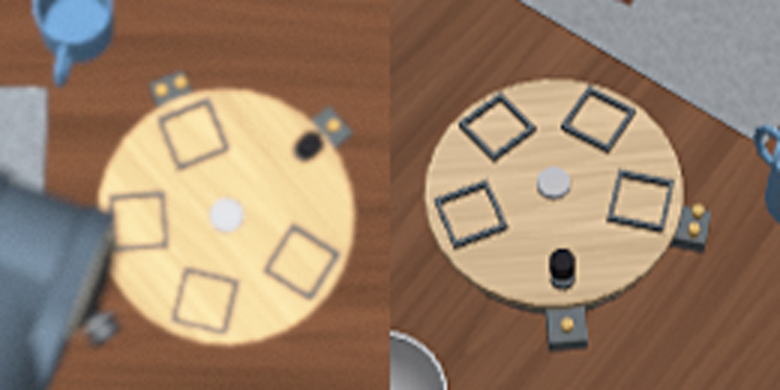

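Run:
```python
from h import *
C0=np.array([.570,-.1744])
res={}
for n in('top','scene'):
    im=cv2.imread(f'pics/{n}2.png').astype(int); g=im.max(2)
    m=(g<(150 if n=='top' else 120)).astype(np.uint8)
    P=[]
    for k in range(1,5):
        a=np.radians(-49+72*k); p=C0+.092*np.array([np.cos(a),np.sin(a)])
        H=[plane(n,proj(n,[*p,.058]),.058)]
        # rectify around pocket at z=.058, 0.5mm/px, weighted dark centroid via minAreaRect
        S=160; c=np.cos(a);s=np.sin(a); src=[]
        for du,dv in((-.04,-.04),(.04,-.04),(.04,.04),(-.04,.04)):
            src.append(proj(n,[p[0]+c*du-s*dv,p[1]+s*du+c*dv,.058]))
        M=cv2.getPerspectiveTransform(np.float32(src),np.float32([[0,0],[S,0],[S,S],[0,S]]))
        w=cv2.warpPerspective(im.astype(np.uint8),M,(S,S),flags=cv2.INTER_CUBIC).max(2)
        d=(w<(165 if n=='top' else 130)).astype(np.uint8)
        kk,l,st,ce=cv2.connectedComponentsWithStats(d); i=1+np.argmax(st[1:,4])
        rc=cv2.minAreaRect(np.argwhere(l==i)[:,::-1].astype(np.float32))
        du,dv=(np.array(rc[0])-S/2)*.08/S
        q=p+np.array([c*du-s*dv,s*du+c*dv]); P.append(q); print(n,k,q.round(4),np.round(np.array(rc[1])*.5,1),round(rc[2],1),st[i,4])
    P=np.array(P);res[n]=P
    # fit c, angle
    from scipy.optimize import least_squares
    f=lambda x:(np.array([[x[0]+.092*np.cos(x[2]+k*np.radians(72)),x[1]+.092*np.sin(x[2]+k*np.radians(72))] for k in range(1,5)])-P).ravel()
    o=least_squares(f,[*C0,-.85]);print(n,o.x[:2].round(4),np.degrees(o.x[2]),np.abs(o.fun).max())
```

```text
top 1 [ 0.6757 -0.1294] [55.4 12.9] 82.5 782
top 2 [ 0.5481 -0.0564] [56. 24.] 90.0 3397
top 3 [ 0.4976 -0.185 ] [3.9 2.1] 45.0 34
top 4 [ 0.5416 -0.2674] [20.4 57.6] 74.3 879
top [ 0.5837 -0.174 ] -38.88991472667943 0.028812916689381365
scene 1 [ 0.6569 -0.1424] [58. 63.] -0.0 5361
scene 2 [ 0.5621 -0.0815] [79.5 76.5] 90.0 8450
scene 3 [ 0.4835 -0.159 ] [63.1 61. ] 0.9 6499
scene 4 [ 0.5264 -0.2576] [59.5 63. ] -0.0 5667
scene [ 0.5726 -0.1773] -48.18770914505735 0.004249424676233418
```

```bash
cat >> h.py <<'E'
def pockets(im,n,C0=(.570,-.1744),A=-49):
    P=[];g=cv2.cvtColor(im,cv2.COLOR_BGR2GRAY)
    for k in range(1,5):
        a=np.radians(A+72*k); p=np.array(C0)+.092*np.array([np.cos(a),np.sin(a)]); c,s=np.cos(a),np.sin(a); S=160
        src=[proj(n,[p[0]+c*u-s*v,p[1]+s*u+c*v,.058]) for u,v in((-.04,-.04),(.04,-.04),(.04,.04),(-.04,.04))]
        w=cv2.warpPerspective(g,cv2.getPerspectiveTransform(np.float32(src),np.float32([[0,0],[S,0],[S,S],[0,S]])),(S,S),flags=cv2.INTER_CUBIC)
        w=cv2.morphologyEx(cv2.GaussianBlur(w,(5,5),0),cv2.MORPH_BLACKHAT,np.ones((35,35)))
        d=(w>.5*np.percentile(w,98)).astype(np.uint8); kk,l,st,ce=cv2.connectedComponentsWithStats(d); i=1+np.argmax(st[1:,4])
        rc=cv2.minAreaRect(np.argwhere(l==i)[:,::-1].astype(np.float32)); u,v=(np.array(rc[0])-S/2)*.08/S
        P.append(p+np.array([c*u-s*v,s*u+c*v])); print(n,k,P[-1].round(4),np.round(np.array(rc[1])*.5,1),round(rc[2],1))
    return np.array(P)
E
python3 - <<'E'
from h import *
from scipy.optimize import least_squares
for n in('top','scene'):
    P=pockets(cv2.imread(f'pics/{n}2.png'),n); ok=[0,1,2,3]
    if n=='top': ok=[0,2,3] 
    f=lambda x:(np.array([[x[0]+.092*np.cos(x[2]+k*np.radians(72)),x[1]+.092*np.sin(x[2]+k*np.radians(72))] for k in range(1,5)])-P)[ok].ravel()
    o=least_squares(f,[.57,-.174,-.85]);print(n,o.x[:2].round(4),np.degrees(o.x[2]),o.fun.round(4))
E
```

```text
top 1 [ 0.6526 -0.1385] [60.5 61. ] 90.0
top 2 [ 0.5602 -0.0844] [59.  61.2] 1.2
top 3 [ 0.4796 -0.1546] [61. 60.] 90.0
top 4 [ 0.5223 -0.2533] [60.5 60.5] 90.0
top [ 0.5689 -0.1746] -48.65935615338393 [ 0.0008  0.0004 -0.0005  0.0001 -0.0003 -0.0004]
scene 1 [ 0.6572 -0.1425] [63.5 58.5] 90.0
scene 2 [ 0.5647 -0.0883] [62.3 61.1] 0.7
scene 3 [ 0.4835 -0.1592] [63.5 61.1] 1.3
scene 4 [ 0.5263 -0.2578] [63. 60.] 90.0
scene [ 0.5731 -0.1792] -48.624898974613565 [ 0.0004 -0.0002 -0.0001  0.0007 -0.0002  0.0001 -0.     -0.0006]
```

```bash
cat > kin.py <<'E'
import numpy as np, itertools, json
from scipy.spatial.transform import Rotation as R
from scipy.optimize import least_squares
AX='zyzyzyz'
def fk(q,sg,p,off7=0.):
    # p: h,a1x,L1,ax,L2,wx,L3
    T=np.zeros(3);M=R.identity();off=[0,0,0,0,0,0,off7]
    tr=[(0,0,p[0]),(0,0,0),(p[1],0,p[2]),(p[3],0,0),(0,0,p[4]),(p[5],0,0),(0,0,p[6])]
    # translation before joint i+1
    pre=[(0,0,0),(0,0,p[0]),(0,0,0),(p[1],0,p[2]),(p[3],0,0),(0,0,p[4]),(p[5],0,0)]
    for i in range(7):
        T=T+M.apply(pre[i]); M=M*R.from_euler(AX[i],sg[i]*q[i]+off[i])
    return T+M.apply((0,0,p[6])),M
E
python3 - <<'E'
from kin import *
from h import manip
s=manip.get_state()
D=[([-1.15189888,0.4693898,-0.04861755,1.53357654,0.02410855,1.14099619,-0.08227538],[0.29202214,0.60800693,0.24434597],[-6.97342481e-01,-3.06287242,2.75114139e-03]),
   (None,)*3, (s['joint_positions'].tolist(),s['ee_pos'].tolist(),s['tcp_rot'].tolist())]
D=[d for d in D if d[0]]
D.append(([-0.25,0.66,0.69,1.58,-0.46,1.07,-1.01],[0.67799713,-0.16933284,0.16478737],R.from_matrix([[1,.006,-.001],[.006,-1,.002],[-.001,-.002,-1]]).as_rotvec().tolist()))
json.dump(D,open('D.json','w'))
out=[]
for sg in itertools.product((1,-1),repeat=7):
    if sg[1]<0: continue
    for o in np.arange(4)*np.pi/2:
        e=max((fk(q,sg,[0]*7,o)[1].inv()*R.from_rotvec(r)).magnitude() for q,_,r in D)
        out.append((e,sg,o))
out.sort(key=lambda t:t[0]); print(out[:4])
_,sg,o=out[0]
f=lambda p:np.concatenate([1*(fk(q,sg,p,o)[0]-x) for q,x,_ in D]+[1e-3*np.array(p)[[1,3,5]]])
r=least_squares(f,[.35,0,.4,0,.4,0,.2]);print(r.x.round(4),r.fun.round(4)); print(D[1][0])
E
```

```text
[(0.007199251569619509, (-1, 1, -1, 1, -1, 1, -1), np.float64(1.5707963267948966)), (0.9186885077308682, (-1, 1, -1, 1, 1, 1, -1), np.float64(1.5707963267948966)), (0.9831765138291436, (-1, 1, -1, -1, 1, -1, -1), np.float64(1.5707963267948966)), (1.064184135298384, (1, 1, -1, 1, -1, 1, -1), np.float64(0.0))]
[ 0.4816  0.0032  0.5048  0.0113  0.3295 -0.1556  0.5416] [-0.0379  0.023  -0.0039  0.0015  0.0033 -0.0015 -0.0064  0.0054  0.0054
  0.      0.     -0.0002]
[-1.0294472683037799, 0.30938827115049666, 1.1979642978237872, 1.9822435240003613, -0.33408636357660826, 1.0734679978135122, -2.1027435329161976]
```

```bash
cat > kin.py <<'E'
import numpy as np, json
from scipy.spatial.transform import Rotation as R
from scipy.optimize import least_squares
AX='zyzyzyz'; SG=(-1,1,-1,1,-1,1,-1); OFF=[0]*6+[np.pi/2]
LO=np.array([-2.59,-.33,-1.39,.1,-1.04,.21,-2.66]);HI=np.array([2.59,1.99,1.29,2.45,4.18,1.99,2.66])
def fk(q,P):
    # P: 7x3 offset after each joint
    T=np.zeros(3);M=R.identity()
    for i in range(7):
        M=M*R.from_euler(AX[i],SG[i]*q[i]+OFF[i]); T=T+M.apply(P[i])
    return T,M
PR=np.zeros((7,3));PR[0,2]=.365;PR[1,2]=.2;PR[2,2]=.2;PR[3,2]=.2;PR[4,2]=.2;PR[6,2]=.3
def fit(D):
    f=lambda p:np.concatenate([fk(q,p.reshape(7,3))[0]-x for q,x,_ in D]+[.003*(p-PR.ravel())])
    r=least_squares(f,PR.ravel()); return r.x.reshape(7,3),np.abs(r.fun[:3*len(D)]).max()
def ik(pos,rv,P,q0,lean_margin=.03):
    M=R.from_rotvec(rv)
    def f(q):
        T,m=fk(q,P); return np.concatenate([10*(T-pos),3*(m.inv()*M).as_rotvec(),.01*(q-q0)])
    best=None
    rng=np.random.default_rng(0)
    for k in range(8):
        s=np.clip(q0+(rng.normal(0,.5,7) if k else 0),LO+.05,HI-.05)
        r=least_squares(f,s,bounds=(LO+lean_margin,HI-lean_margin))
        if best is None or r.cost<best.cost: best=r
    T,m=fk(best.x,P); return best.x,np.linalg.norm(T-pos),np.degrees((m.inv()*M).magnitude())
def log():
    from station import manip
    s=manip.get_state();D=json.load(open('D.json'));d=[s['joint_positions'].tolist(),s['ee_pos'].tolist(),s['tcp_rot'].tolist()]
    if d not in D: D.append(d);json.dump(D,open('D.json','w'))
    return D,s
E
python3 - <<'E'
from kin import *
D=json.load(open('D.json'));P,e=fit(D);print(P.round(3),e)
E
```

```text
[[ 0.033 -0.01   0.347]
 [ 0.038 -0.01   0.236]
 [ 0.002 -0.004  0.236]
 [-0.022 -0.004  0.212]
 [ 0.013 -0.022  0.212]
 [-0.001 -0.022  0.018]
 [ 0.032 -0.001  0.318]] 8.957023109879003e-07
```

```bash
cat > plan.py <<'E'
from kin import *
UP=np.array([0,0,1.])
def az(a): a=np.radians(a);return np.array([np.cos(a),np.sin(a),0])
BK={'A':((.614,.262,.022),-65),'B':((.4527,.2766,.022),129),'C':((.4551,.1221,.022),100)}
def frame(zt,yt): return R.from_matrix(np.c_[np.cross(yt,zt),yt,zt]).as_rotvec()
def pick(c,maz,al,flip=1,du=.003,dm=.008,back=0.):
    m=az(maz); a=np.radians(al); zt=-np.sin(a)*m-np.cos(a)*UP; yt=flip*np.cross(UP,m)
    return np.array(c)+dm*m+du*UP+(.005-back)*zt, frame(zt,yt)
CEN=np.array([.5698,-.1752]);HA=-48.6
def place(k,haz,al,flip=1,du=.003,dm=.008,lift=0.):
    # haz: horizontal pointing direction of the tool; body up direction b=-h ; al as in pick
    h=az(haz);a=np.radians(al); zt=-np.sin(a)*UP+np.cos(a)*h; yt=flip*np.cross(-h,UP)
    c=np.r_[CEN+.092*az(HA+72*k)[:2],.079+lift]
    return c+dm*UP-du*h+.005*zt, frame(zt,yt)
def delta(p,rv,cur):
    M=R.from_rotvec(rv)*R.from_rotvec(cur[1]).inv()
    return (np.r_[(p-np.array(cur[0]))/.5,M.as_rotvec()/np.pi]).round(3)
E
python3 - <<'E'
from plan import *
D,s=log();P,e=fit(D);q=np.array(D[1][0])
def rep(n,p,rv):
    x,ep,er=ik(p,rv,P,q*0+np.array([-.3,.5,0,1.6,0,1.1,0]));print(n,x.round(2),round(ep*1e3,1),round(er,1))
for b,(c,m) in BK.items():
    for al in(30,45):
        for fl in(1,-1): rep((b,al,fl),*pick(c,m,al,fl))
for k in(1,2,3,4):
    for d in range(4):
        for fl in(1,-1): rep((k,d,fl,round((HA+72*k+90*d+180)%360-180)),*place(k,HA+72*k+90*d,45,fl))
E
```

```text
('A', 30, 1) [ 0.01  0.9  -0.35  1.52 -0.31  0.89  0.41] 0.0 0.0
('A', 30, -1) [-0.46  0.84  0.33  1.56 -0.88  1.1  -2.38] 0.0 0.0
('A', 45, 1) [ 0.14  1.05 -0.45  1.4  -0.42  1.04  0.56] 0.0 0.0
('A', 45, -1) [-0.26  0.92  0.18  1.48 -0.95  1.26 -2.28] 0.0 0.0
('B', 30, 1) [-0.68  0.73 -0.5   2.13  1.06  0.96  1.81] 0.0 0.0
('B', 30, -1) [-1.33  0.73  0.54  2.12  0.34  0.51 -0.52] 0.0 0.0
('B', 45, 1) [-0.86  0.85 -0.39  2.07  1.09  1.16  1.69] 0.0 0.0
('B', 45, -1) [-1.53  0.9   0.65  2.07  0.42  0.62 -0.72] 0.0 0.0
('C', 30, 1) [-0.43  0.71 -0.48  2.16  0.91  0.96  1.68] 0.0 0.0
('C', 30, -1) [-1.1   0.72  0.57  2.17  0.2   0.58 -0.61] 0.0 0.0
('C', 45, 1) [-0.59  0.85 -0.39  2.06  0.91  1.18  1.61] 0.0 0.0
('C', 45, -1) [-1.23  0.87  0.59  2.09  0.32  0.75 -0.82] 0.0 0.0
(1, 0, 1, 23) [ 1.22  1.07 -1.24  2.16  2.04  0.38  0.59] 0.0 0.0
(1, 0, -1, 23) [ 0.95  0.74 -0.66  1.98 -1.01  0.24  0.35] 13.3 5.8
(1, 1, 1, 113) [ 0.23  1.02  0.29  1.11 -0.72  1.71 -2.12] 0.0 0.0
(1, 1, -1, 113) [ 0.51  1.14 -0.3   0.95 -0.3   1.62  0.78] 0.0 0.0
(1, 2, 1, -157) [-0.17  1.13  0.38  0.97  0.0
[... 1150 characters left out ...]
.15  0.25  0.95] 57.1 16.1
(3, 3, 1, 77) [ 0.27  0.7   0.52  1.92 -1.01  1.36 -1.97] 0.0 0.0
(3, 3, -1, 77) [ 0.8   0.74 -0.17  1.85 -0.69  1.05  0.93] 0.0 0.0
(4, 0, 1, -121) [-0.41  0.86  0.64  1.81  0.3   0.95 -0.62] 0.0 0.0
(4, 0, -1, -121) [ 0.06  0.81 -0.17  1.81  0.79  1.23  1.96] 0.0 0.0
(4, 1, 1, -31) [-0.35  0.67  1.12  2.42  3.97  0.7  -2.63] 5.4 1.0
(4, 1, -1, -31) [ 1.15  1.04 -1.22  2.42  2.17  1.21  2.63] 53.7 7.0
(4, 2, 1, 59) [ 0.58  0.69  0.24  1.82 -1.01  1.19 -2.22] 0.0 0.0
(4, 2, -1, 59) [ 0.89  0.77 -0.13  1.76 -0.81  1.03  0.84] 0.0 0.0
(4, 3, 1, 149) [ 0.17  1.03  0.46  1.2  -0.36  1.79 -1.44] 0.0 0.0
(4, 3, -1, 149) [ 0.5   1.12 -0.25  1.02  0.06  1.79  1.32] 0.0 0.0
```

Run:
```python
from plan import *
D,s=log();cur=(s['ee_pos'],s['tcp_rot'])
for f in(1,-1): print(f,delta(*pick(*BK['C'],45,f,back=.08),cur))
p=pick(*BK['C'],45,-1);print(p[0],p[1])
```

```text
1 [-0.1    0.383 -0.349 -0.23  -0.111 -0.165]
-1 [-0.1    0.383 -0.349 -0.142  0.296  0.772]
[0.45432475 0.12649664 0.02146447] [ 1.58178297  1.88509554 -0.65519596]
```

carry_out(
  rows=[-0.1,0.383,0,-0.142,0.296,0.772,-0.1,0.383,0,-0.142,0.296,0.772,-0.1,0.383,0,-0.142,0.296,0.772,-0.1,0.383,0,-0.142,0.296,0.772,-0.1,0.383,0,-0.142,0.296,0.772,-0.1,0.383,0,-0.142,0.296,0.772,-0.1,0.383,0,-0.142,0.296,0.772,-0.1,0.383,0,-0.142,0.296,0.772,-0.1,0.383,0,-0.142,0.296,0.772,-0.1,0.383,0,-0.142,0.296,0.772,-0.1,0.383,0,-0.142,0.296,0.772,-0.1,0.383,0,-0.142,0.296,0.772,-0.1,0.383,0,-0.142,0.296,0.772,-0.1,0.383,0,-0.142,0.296,0.772,-0.1,0.383,0,-0.142,0.296,0.772,-0.1,0.383,0,-0.142,0.296,0.772,-0.1,0.383,0,-0.142,0.296,0.772,-0.1,0.383,0,-0.142,0.296,0.772,-0.1,0.383,0,-0.142,0.296,0.772,-0.1,0.383,0,-0.142,0.296,0.772],
  fingers=0.45,
)

```text
clock: 9.2
ee_pos: [0.4472, 0.172, 0.2541]
tcp_rot: [1.604, 1.874, -0.643]
contact_force: [0.5, -0.2, -0.0]
opening: 0.0621
gripper_force: 0.0
```

Run:
```python
from plan import *
import cv2
from station import imaging
D,s=log();cur=(s['ee_pos'],s['tcp_rot']);P,e=fit(D);print(e,s['joint_positions'].round(2))
for b in(.08,.0): print(b,delta(*pick(*BK['C'],45,-1,back=b),cur))
for n in('top','scene'): cv2.imwrite(f'pics/{n}3.png',imaging.camera(n)[:,:,::-1])
a=cv2.imread('pics/top3.png')[120:250,80:300];b=cv2.imread('pics/scene3.png')[20:190,200:400]
cv2.imwrite('pics/c3.png',np.hstack([cv2.resize(a,(400,236)),cv2.resize(b,(400,340))[:236] if 0 else cv2.resize(b,(278,236))]))
```

```text
3.4273143702523434e-06 [-1.27  0.4   0.59  1.93  0.46  1.32 -0.74]
0.08 [-0.005  0.02  -0.352 -0.003  0.003  0.005]
0.0 [ 0.014 -0.091 -0.465 -0.003  0.003  0.005]
```

```bash
cat >> h.py <<'E'
def beakers(im,n='top'):
    hsv=cv2.cvtColor(im,cv2.COLOR_BGR2HSV); m=((hsv[...,1]<40)&(hsv[...,2]>185)).astype(np.uint8)
    k,l,st,ce=cv2.connectedComponentsWithStats(m)
    for i in range(1,k):
        p=plane(n,ce[i],.044)
        if st[i,4]>60 and .35<p[0]<.72 and .03<p[1]<.42: print(n,ce[i].round(1),st[i,4],p[:2].round(4),cv2.minAreaRect(np.argwhere(l==i)[:,::-1].astype(np.float32))[1:])
E
python3 - <<'E'
from h import *
for n in('top','scene'): beakers(cv2.imread(f'pics/{n}3.png'),n)
E
```

```text
top [147.3 163.9] 388 [0.6147 0.2622] ((20.6076602935791, 23.66256332397461), 68.74949645996094)
top [199.5 164.7] 107 [0.6161 0.096 ] ((16.123973846435547, 20.749704360961914), 7.594643592834473)
top [188.4 216.1] 398 [0.4527 0.1258] ((27.36446189880371, 21.43353843688965), 86.633544921875)
top [141.9 216.2] 233 [0.4485 0.2727] ((13.800000190734863, 19.600000381469727), 53.13010025024414)
scene [297.5 112. ] 157 [0.451  0.2784] ((12.0, 13.0), 90.0)
scene [333.1 137.5] 237 [0.6162 0.2528] ((12.437965393066406, 20.497766494750977), 5.710593223571777)
scene [274.  139.5] 179 [0.4554 0.1238] ((12.519396781921387, 15.60637092590332), 30.963754653930664)
```

View pics/c3.png

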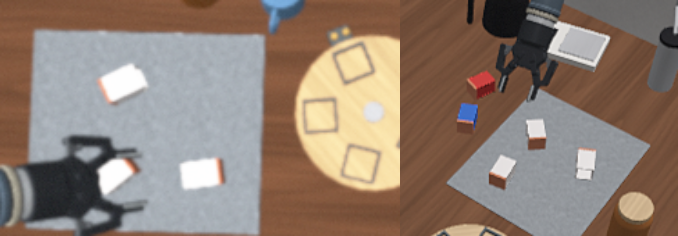

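carry_out(
  rows=[-0.005,0.02,-0.09,-0.003,0.003,0.005,-0.005,0.02,-0.18,-0.003,0.003,0.005,-0.005,0.02,-0.27,-0.003,0.003,0.005,-0.005,0.02,-0.352,-0.003,0.003,0.005,-0.005,0.02,-0.352,-0.003,0.003,0.005,0.0,-0.008,-0.38,-0.003,0.003,0.005,0.005,-0.036,-0.408,-0.003,0.003,0.005,0.01,-0.064,-0.437,-0.003,0.003,0.005,0.014,-0.091,-0.465,-0.003,0.003,0.005,0.014,-0.091,-0.465,-0.003,0.003,0.005,0.014,-0.091,-0.465,-0.003,0.003,0.005],
)

```text
clock: 10.4
ee_pos: [0.455, 0.1275, 0.023]
tcp_rot: [1.58, 1.886, -0.65]
contact_force: [-0.1, 0.9, -0.2]
opening: 0.0618
gripper_force: 0.0
```

carry_out(
  rows=[0,0,0,0,0,0,0,0,0,0,0,0,0,0,0,0,0,0,0,0,0,0,0,0,0,0,0,0,0,0,0,0,0,0,0,0],
  fingers=-1,
)

```text
clock: 11.0
ee_pos: [0.4549, 0.1285, 0.0227]
tcp_rot: [1.578, 1.888, -0.65]
contact_force: [0.2, 3.9, 7.4]
opening: 0.0434
gripper_force: 61.1
```

Run:
```python
from plan import *
D,s=log();cur=(s['ee_pos'],s['tcp_rot']);P,e=fit(D);print(e,s['joint_positions'].round(2),delta(*pick(*BK['C'],45,-1),cur))
p=place(2,HA+144,45,-1,lift=.16);print(delta(*p,cur))
print('upright',delta(*place(2,100,45,-1,lift=.16),cur))
```

```text
2.398679094389733e-05 [-1.14  0.77  0.52  2.08  0.44  0.82 -0.87] [-0.001 -0.004 -0.003 -0.001  0.001 -0.002]
[ 0.212 -0.423  0.441  0.495  0.069 -0.021]
upright [ 0.212 -0.423  0.441  0.492  0.088 -0.001]
```

carry_out(
  rows=[0,0,0.08,0,0,0,0,0,0.16,0,0,0,0,0,0.25,0,0,0,0.05,-0.08,0.35,0.495,0.069,-0.021,0.1,-0.15,0.441,0.495,0.069,-0.021,0.15,-0.25,0.441,0.495,0.069,-0.021,0.212,-0.33,0.441,0.495,0.069,-0.021,0.212,-0.423,0.441,0.495,0.069,-0.021,0.212,-0.423,0.441,0.495,0.069,-0.021,0.212,-0.423,0.441,0.495,0.069,-0.021,0.212,-0.423,0.441,0.495,0.069,-0.021,0.212,-0.423,0.441,0.495,0.069,-0.021,0.212,-0.423,0.441,0.495,0.069,-0.021,0.212,-0.423,0.441,0.495,0.069,-0.021,0.212,-0.423,0.441,0.495,0.069,-0.021,0.212,-0.423,0.441,0.495,0.069,-0.021],
)

```text
clock: 12.6
ee_pos: [0.5598, -0.0848, 0.2417]
tcp_rot: [-1.665, -1.83, -0.683]
contact_force: [0.9, 0.8, -1.0]
opening: 0.0435
gripper_force: 61.1
```

Run:
```python
from plan import *
import cv2
from station import imaging
D,s=log();cur=(s['ee_pos'],s['tcp_rot']);P,e=fit(D);print(e,s['joint_positions'].round(2),s['opening'])
for l in(.16,.05,0): print(l,delta(*place(2,HA+144,45,-1,lift=l,du=.0035,dm=.0098),cur))
for n in('top','scene'): cv2.imwrite(f'pics/{n}4.png',imaging.camera(n)[:,:,::-1])
a=cv2.imread('pics/top4.png')[100:250,180:360];b=cv2.imread('pics/scene4.png')[100:290,180:350]
cv2.imwrite('pics/c4.png',np.hstack([cv2.resize(a,(420,350)),cv2.resize(b,(314,350))]))
```

```text
0.0005803416855770238 [ 0.11  0.53  0.41  1.71 -0.81  1.54  0.9 ] 0.043468056386942525
0.16 [ 0.003  0.002  0.007  0.001 -0.001 -0.   ]
0.05 [ 0.003  0.002 -0.213  0.001 -0.001 -0.   ]
0 [ 0.003  0.002 -0.313  0.001 -0.001 -0.   ]
```

View pics/c4.png

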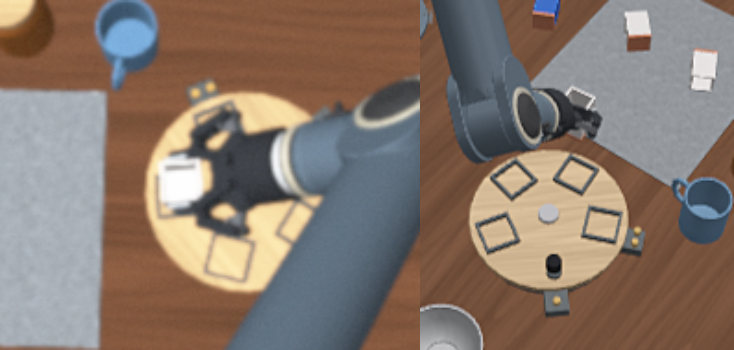

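Run:
```python
from h import *
im=cv2.imread('pics/top4.png');hsv=cv2.cvtColor(im,cv2.COLOR_BGR2HSV)
m=((hsv[...,1]<45)&(hsv[...,2]>140)).astype(np.uint8)
m=cv2.morphologyEx(m,cv2.MORPH_OPEN,np.ones((3,3)))
k,l,st,ce=cv2.connectedComponentsWithStats(m)
for i in range(1,k):
    if 210<ce[i][0]<290 and 140<ce[i][1]<220 and st[i,4]>50:
        rc=cv2.minAreaRect(np.argwhere(l==i)[:,::-1].astype(np.float32));print(st[i],rc)
        for z in(.272,.26):
            c=[plane('top',q,z)[:2].round(4) for q in cv2.boxPoints(rc)];print(z,np.mean(c,0),[np.linalg.norm(c[j]-c[j-1]).round(4) for j in(1,2)])
```

```text
[248 166  19  24 382] ((257.0, 177.5), (23.0, 18.0), 90.0)
0.272 [ 0.55665  -0.087375] [np.float64(0.0455), np.float64(0.0582)]
0.26 [ 0.557875 -0.087375] [np.float64(0.0461), np.float64(0.0591)]
```

carry_out(
  rows=[0.003,0.005,-0.07,0.001,-0.001,0,0.003,0.005,-0.14,0.001,-0.001,0,0.003,0.005,-0.2,0.001,-0.001,0,0.003,0.005,-0.25,0.001,-0.001,0,0.003,0.005,-0.277,0.001,-0.001,0,0.003,0.005,-0.277,0.001,-0.001,0,0.003,0.005,-0.277,0.001,-0.001,0],
)

```text
clock: 13.4
ee_pos: [0.5623, -0.0815, 0.105]
tcp_rot: [-1.66, -1.832, -0.692]
contact_force: [-0.3, 0.5, 0.1]
opening: 0.0436
gripper_force: 61.1
```

Run:
```python
from plan import *
import cv2
from h import *
D,s=log();cur=(s['ee_pos'],s['tcp_rot'])
print(delta(*place(2,HA+144,45,-1,lift=0,du=.002,dm=.0098),cur))
for n in('top','scene'): cv2.imwrite(f'pics/{n}5.png',imaging.camera(n)[:,:,::-1])
a=cv2.imread('pics/top5.png')[140:220,220:300];b=cv2.imread('pics/scene5.png')[165:245,220:300]
cv2.imwrite('pics/c5.png',cv2.resize(np.hstack([a,b]),None,fx=5,fy=5,interpolation=2))
```

```text
[-0.003 -0.001 -0.039 -0.001  0.001 -0.001]
```

View pics/c5.png

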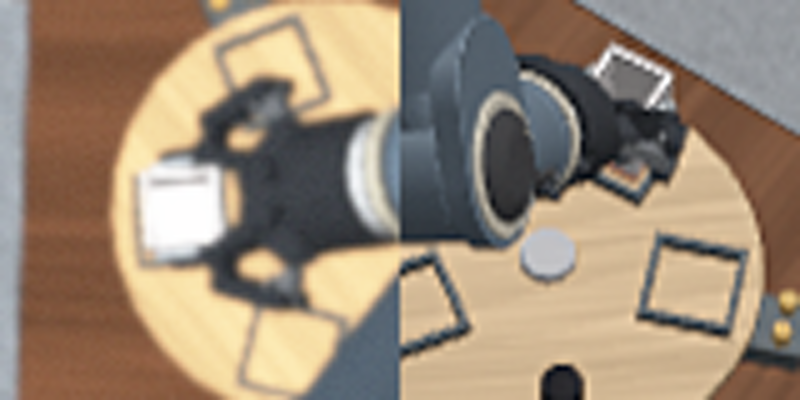

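carry_out(
  rows=[-0.003,-0.001,-0.008,-0.001,0.001,-0.001,-0.003,-0.001,-0.016,-0.001,0.001,-0.001,-0.003,-0.001,-0.022,-0.001,0.001,-0.001,-0.003,-0.001,-0.027,-0.001,0.001,-0.001,-0.003,-0.001,-0.031,-0.001,0.001,-0.001,-0.003,-0.001,-0.034,-0.001,0.001,-0.001,-0.003,-0.001,-0.034,-0.001,0.001,-0.001],
)

```text
clock: 14.2
ee_pos: [0.5607, -0.0827, 0.0892]
tcp_rot: [-1.664, -1.826, -0.692]
contact_force: [-1.9, -2.0, 10.6]
opening: 0.0434
gripper_force: 62.0
```

carry_out(
  rows=[0,0,-0.003,0,0,0,0,0,-0.005,0,0,0,0,0,-0.005,0,0,0],
)

```text
clock: 14.5
ee_pos: [0.5607, -0.0827, 0.0891]
tcp_rot: [-1.662, -1.825, -0.696]
contact_force: [-4.6, -2.7, 21.0]
opening: 0.0438
gripper_force: 63.0
```

carry_out(
  rows=[0,0,0.004,0,0,0,0,0,0.004,0,0,0,0,0,0.004,0,0,0,0,0,0.004,0,0,0,0,0,0.004,0,0,0,0.003,-0.025,0.029,0,0,0,0.006,-0.055,0.06,0,0,0,0.008,-0.085,0.09,0,0,0,0.012,-0.12,0.15,0,0,0,0.012,-0.12,0.25,0,0,0,0.012,-0.12,0.35,0,0,0,0.012,-0.12,0.35,0,0,0],
  fingers=0.4,
)

```text
clock: 15.7
ee_pos: [0.5682, -0.1457, 0.2669]
tcp_rot: [-1.671, -1.838, -0.696]
contact_force: [0.8, 0.2, -0.2]
opening: 0.06
gripper_force: 0.0
```

Run:
```python
from plan import *
from h import *
D,s=log();cur=(s['ee_pos'],s['tcp_rot']);print(s['joint_positions'].round(2),cur)
for n in('top','scene'): 
    im=imaging.camera(n)[:,:,::-1];cv2.imwrite(f'pics/{n}6.png',im);beakers(im,n)
a=cv2.imread('pics/top6.png')[130:230,220:320];b=cv2.imread('pics/scene6.png')[165:265,200:300]
cv2.imwrite('pics/c6.png',cv2.resize(np.hstack([a,b]),None,fx=4,fy=4,interpolation=2))
for z in (.112,.115):print([proj('scene',[.5611+u,-.0836+v,z]).round(1) for u,v in((-.022,-.022),(.022,-.022),(.022,.022),(-.022,.022))])
```

```text
[ 0.18  0.56  0.44  1.6  -0.79  1.64  0.92] (array([ 0.56819845, -0.14574118,  0.26691227]), array([-1.67076596, -1.83824396, -0.69560739]))
top [147.3 164. ] 384 [0.6145 0.2621] ((20.6076602935791, 23.66256332397461), 68.74949645996094)
top [198.3 194.2] 79 [0.5223 0.0968] ((14.0, 15.0), 0.0)
top [139.4 215.5] 372 [0.4504 0.2809] ((23.33452033996582, 26.870054244995117), 45.0)
top [196.2 224.9] 65 [0.4257 0.1002] ((15.0, 9.0), 90.0)
scene [297.5 112. ] 157 [0.451  0.2784] ((12.0, 13.0), 90.0)
scene [333.1 137.5] 237 [0.6162 0.2528] ((12.437965393066406, 20.497766494750977), 5.710593223571777)
[array([254.3, 184.9]), array([265.8, 192. ]), array([274.1, 182.4]), array([262.6, 175.5])]
[array([254.3, 184.4]), array([265.9, 191.5]), array([274.1, 181.8]), array([262.6, 174.9])]
```

View pics/c6.png

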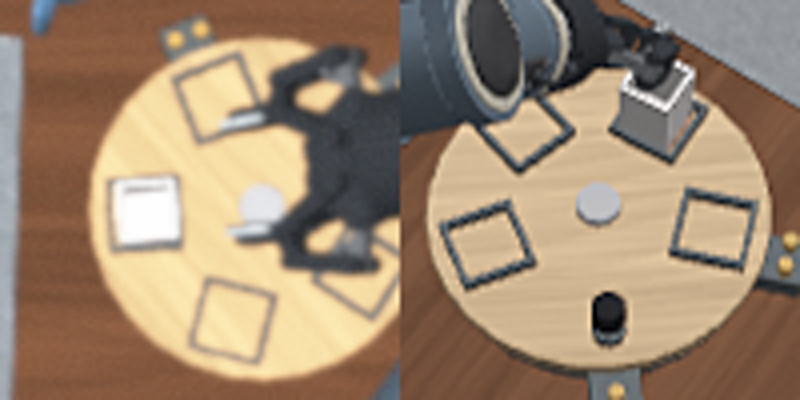

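Run:
```python
from plan import *
D,s=log();cur=(s['ee_pos'],s['tcp_rot']);P,e=fit(D)
c,m=BK['B'];c=np.array(c)-.003*az(m)
for b in(.08,0): 
    p=pick(c,m,45,-1,back=b,dm=.01);print(delta(*p,cur));x=ik(*p,P,np.array([-1.3,.7,.6,2,.3,.8,-.7]));print(x[0].round(2),x[1:])
```

```text
[-0.303  0.934 -0.366 -0.468 -0.19   0.147]
[-1.55  0.71  0.6   2.01  0.47  0.86 -0.72] (np.float64(4.734029705616372e-07), np.float64(0.00020255646988570386))
[-0.231  0.847 -0.479 -0.468 -0.19   0.147]
[-1.48  0.82  0.62  2.06  0.5   0.68 -0.72] (np.float64(6.564818093342024e-07), np.float64(0.000328501168093744))
```

carry_out(
  rows=[-0.303,0.934,0,-0.468,-0.19,0.147,-0.303,0.934,0,-0.468,-0.19,0.147,-0.303,0.934,0,-0.468,-0.19,0.147,-0.303,0.934,0,-0.468,-0.19,0.147,-0.303,0.934,0,-0.468,-0.19,0.147,-0.303,0.934,0,-0.468,-0.19,0.147,-0.303,0.934,0,-0.468,-0.19,0.147,-0.303,0.934,0,-0.468,-0.19,0.147,-0.303,0.934,0,-0.468,-0.19,0.147,-0.303,0.934,0,-0.468,-0.19,0.147,-0.303,0.934,0,-0.468,-0.19,0.147,-0.303,0.934,0,-0.468,-0.19,0.147,-0.303,0.934,-0.1,-0.468,-0.19,0.147,-0.303,0.934,-0.2,-0.468,-0.19,0.147,-0.303,0.934,-0.3,-0.468,-0.19,0.147,-0.303,0.934,-0.366,-0.468,-0.19,0.147,-0.303,0.934,-0.366,-0.468,-0.19,0.147],
  fingers=0.45,
)

```text
clock: 17.5
ee_pos: [0.4126, 0.3214, 0.0717]
tcp_rot: [1.031, 2.166, -0.444]
contact_force: [-1.0, -0.3, 0.1]
opening: 0.0622
gripper_force: 0.0
```

Run:
```python
from plan import *
from h import *
D,s=log();cur=(s['ee_pos'],s['tcp_rot']);print(s['joint_positions'].round(2))
c,m=BK['B'];c=np.array(c)-.003*az(m)
print(delta(*pick(c,m,45,-1,dm=.01),cur))
for n in('top','scene'): 
    im=imaging.camera(n)[:,:,::-1];cv2.imwrite(f'pics/{n}7.png',im);beakers(im,n)
```

```text
[-1.21  0.64  0.13  1.99  0.74  1.04 -0.97]
[ 0.076 -0.084 -0.1    0.003 -0.003  0.001]
top [147.4 164. ] 378 [0.6142 0.2617] ((20.234132766723633, 23.497703552246094), 67.61986541748047)
top [139.7 215.8] 351 [0.4495 0.2797] ((18.082454681396484, 25.892385482788086), 50.71058654785156)
scene [297.5 112. ] 157 [0.451  0.2784] ((12.0, 13.0), 90.0)
scene [333.1 137.5] 236 [0.6163 0.2527] ((12.437965393066406, 20.39826202392578), 5.710593223571777)
```

carry_out(
  rows=[0.019,-0.021,-0.025,0.003,-0.003,0.001,0.038,-0.042,-0.05,0.003,-0.003,0.001,0.057,-0.063,-0.074,0.003,-0.003,0.001,0.076,-0.084,-0.098,0.003,-0.003,0.001,0.076,-0.084,-0.098,0.003,-0.003,0.001,0.076,-0.084,-0.098,0.003,-0.003,0.001],
)

```text
clock: 18.2
ee_pos: [0.4531, 0.2833, 0.0287]
tcp_rot: [1.04, 2.163, -0.41]
contact_force: [-0.3, 0.6, 1.0]
opening: 0.0619
gripper_force: 0.0
```

carry_out(
  rows=[0,0,0,0,0,0,0,0,0,0,0,0,0,0,0,0,0,0,0,0,0,0,0,0,0,0,0,0,0,0,0,0,0,0,0,0],
  fingers=-1,
)

```text
clock: 18.8
ee_pos: [0.4524, 0.2841, 0.0285]
tcp_rot: [1.037, 2.163, -0.41]
contact_force: [-2.2, 2.0, 6.6]
opening: 0.0432
gripper_force: 61.2
```

Run:
```python
from plan import *
D,s=log();cur=(s['ee_pos'],s['tcp_rot']);P,e=fit(D);print(s['joint_positions'].round(2))
c,m=BK['B'];c=np.array(c)-.003*az(m); M=az(m)
zt=R.from_rotvec(cur[1]).as_matrix()[:,2]; g=np.array(cur[0])-.005*zt-c; print('dm',g@M,'du',g[2],'lat',g@np.cross(UP,M),'lean',np.degrees(np.arccos(-zt[2])))
for f in (167.4,):
    p=place(3,f,45,-1,lift=.16,du=.002,dm=.0115);print(delta(*p,cur));x=ik(*p,P,np.array([.3,.8,-.2,1.4,.1,1.6,1.3]));print(x[0].round(2),x[1:])
```

```text
[-1.16  0.71  0.18  2.04  0.85  0.89 -1.04]
dm 0.012529312987146886 du 0.010037800333980898 lat -0.004372320455109333 lean 44.79035836149685
[ 0.052 -0.878  0.437  0.264  0.433  0.17 ]
[ 0.38  0.6  -0.24  1.53  0.07  1.81  1.47] (np.float64(7.130527782993854e-07), np.float64(0.00011164703389554037))
```

carry_out(
  rows=[0,0,0.08,0,0,0,0,0,0.16,0,0,0,0,0,0.25,0,0,0,0.03,-0.08,0.35,0.264,0.433,0.17,0.052,-0.15,0.437,0.264,0.433,0.17,0.052,-0.25,0.437,0.264,0.433,0.17,0.052,-0.35,0.437,0.264,0.433,0.17,0.052,-0.45,0.437,0.264,0.433,0.17,0.052,-0.55,0.437,0.264,0.433,0.17,0.052,-0.65,0.437,0.264,0.433,0.17,0.052,-0.75,0.437,0.264,0.433,0.17,0.052,-0.85,0.437,0.264,0.433,0.17,0.052,-0.878,0.437,0.264,0.433,0.17,0.052,-0.878,0.437,0.264,0.433,0.17,0.052,-0.878,0.437,0.264,0.433,0.17,0.052,-0.878,0.437,0.264,0.433,0.17,0.052,-0.878,0.437,0.264,0.433,0.17],
)

```text
clock: 20.5
ee_pos: [0.4791, -0.157, 0.2426]
tcp_rot: [-0.257, -2.339, -0.105]
contact_force: [0.2, 0.9, -0.9]
opening: 0.0434
gripper_force: 60.9
```

Run:
```python
from plan import *
from h import *
D,s=log();cur=(s['ee_pos'],s['tcp_rot']);P,e=fit(D);print(e,s['joint_positions'].round(2),s['opening'])
for l in(.16,.0195): print(l,delta(*place(3,167.4,45,-1,lift=l,du=.0085,dm=.0133),cur))
```

```text
0.0021937596130315595 [ 0.05  0.61  0.27  1.54 -0.07  1.8   1.7 ] 0.043411394602021036
0.16 [ 0.011  0.002  0.012  0.    -0.002 -0.   ]
0.0195 [ 0.011  0.002 -0.269  0.    -0.002 -0.   ]
```

carry_out(
  rows=[0.011,0.002,-0.07,0,-0.002,0,0.011,0.002,-0.14,0,-0.002,0,0.011,0.002,-0.2,0,-0.002,0,0.011,0.002,-0.25,0,-0.002,0,0.011,0.002,-0.269,0,-0.002,0,0.011,0.002,-0.269,0,-0.002,0,0.011,0.002,-0.269,0,-0.002,0],
)

```text
clock: 21.2
ee_pos: [0.4847, -0.1553, 0.1125]
tcp_rot: [-0.257, -2.353, -0.105]
contact_force: [0.3, -0.7, -0.3]
opening: 0.0436
gripper_force: 60.9
```

Run:
```python
from plan import *
from h import *
D,s=log();cur=(s['ee_pos'],s['tcp_rot']);print(s['joint_positions'].round(2))
print(delta(*place(3,167.4,45,-1,lift=0,du=.0085,dm=.0133),cur))
for n in('top','scene'): cv2.imwrite(f'pics/{n}8.png',imaging.camera(n)[:,:,::-1])
a=cv2.imread('pics/top8.png')[150:230,240:320];b=cv2.imread('pics/scene8.png')[165:245,190:270]
cv2.imwrite('pics/c8.png',cv2.resize(np.hstack([a,b]),None,fx=5,fy=5,interpolation=2))
c=np.r_[CEN+.092*az(HA+216)[:2],0]
for n,o in(('top',(240,150)),('scene',(190,165))):
    for nm,z,w in(('rim',.1315,.022),('collar',.058,.0295)):
        print(n,nm,[((proj(n,c+u*w*az(167.4)+v*w*az(257.4)+[0,0,z])-o)*5+2).round() .tolist() for u,v in((1,1),(1,-1),(-1,-1),(-1,1))])
```

```text
[ 0.06  0.76  0.25  1.6  -0.1   1.58  1.71]
[ 0.    -0.002 -0.048  0.001  0.002 -0.001]
top rim [[228.0, 345.0], [154.0, 326.0], [172.0, 253.0], [246.0, 271.0]]
top collar [[227.0, 358.0], [135.0, 335.0], [158.0, 243.0], [250.0, 266.0]]
scene rim [[147.0, 88.0], [202.0, 49.0], [248.0, 93.0], [192.0, 133.0]]
scene collar [[137.0, 151.0], [209.0, 100.0], [268.0, 158.0], [196.0, 211.0]]
```

View pics/c8.png

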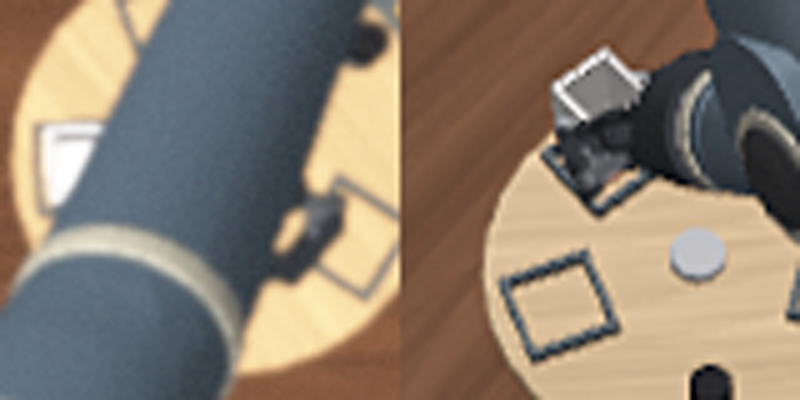

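carry_out(
  rows=[0,-0.001,-0.01,0.001,0.002,-0.001,0,-0.002,-0.02,0.001,0.002,-0.001,0,-0.002,-0.028,0.001,0.002,-0.001,0,-0.002,-0.034,0.001,0.002,-0.001,0,-0.002,-0.039,0.001,0.002,-0.001,0,-0.002,-0.043,0.001,0.002,-0.001,0,-0.002,-0.046,0.001,0.002,-0.001,0,-0.002,-0.046,0.001,0.002,-0.001],
)

```text
clock: 22.1
ee_pos: [0.484, -0.1567, 0.0899]
tcp_rot: [-0.259, -2.341, -0.11]
contact_force: [0.6, -0.4, 8.1]
opening: 0.0438
gripper_force: 61.4
```

carry_out(
  rows=[0,0,-0.003,0,0,0,0,0,-0.005,0,0,0,0,0,-0.005,0,0,0],
)

```text
clock: 22.4
ee_pos: [0.484, -0.1567, 0.0898]
tcp_rot: [-0.259, -2.34, -0.111]
contact_force: [0.8, 0.2, 18.1]
opening: 0.0434
gripper_force: 62.4
```

carry_out(
  rows=[0,0,0.005,0,0,0,0,0,0.005,0,0,0,0,0,0.005,0,0,0,0,0,0.005,0,0,0,0,0,0.005,0,0,0,0.025,-0.005,0.03,0,0,0,0.055,-0.012,0.061,0,0,0,0.083,-0.018,0.09,0,0,0,0.12,-0.026,0.15,0,0,0,0.12,-0.026,0.25,0,0,0,0.12,-0.026,0.35,0,0,0,0.12,-0.026,0.35,0,0,0],
  fingers=0.4,
)

```text
clock: 23.6
ee_pos: [0.5462, -0.1709, 0.267]
tcp_rot: [-0.262, -2.355, -0.107]
contact_force: [-0.1, -0.2, 0.7]
opening: 0.0597
gripper_force: 0.0
```

Run:
```python
from plan import *
from h import *
D,s=log();cur=(s['ee_pos'],s['tcp_rot']);P,e=fit(D);print(e,s['joint_positions'].round(2),cur)
for n in('top','scene'): 
    im=imaging.camera(n)[:,:,::-1];cv2.imwrite(f'pics/{n}9.png',im);beakers(im,n)
    b=im[...,0].astype(int);r=im[...,2].astype(int)
    if n=='top':
        m=((r-b>60)&(r>120)); yy,xx=np.nonzero(m);k=np.hypot(xx-147.5,yy-164)<17;f=(xx[k].mean(),yy[k].mean());print('footA',f,plane('top',f,.044)[:2],k.sum())
    else:
        m=((r-b>60)&(r>120)); yy,xx=np.nonzero(m);k=np.hypot(xx-333,yy-137)<17;f=(xx[k].mean(),yy[k].mean());print('footA',f,plane('scene',f,.044)[:2],k.sum())
a=cv2.imread('pics/top9.png')[130:230,130:330];b=cv2.imread('pics/scene9.png')[100:260,200:360]
cv2.imwrite('pics/c9.png',np.hstack([cv2.resize(a,None,fx=2.4,fy=2.4,interpolation=2),cv2.resize(b,(240,240),interpolation=2)]))
print('A grasp frac',proj('top',[.614,.262,.044]),proj('scene',[.614,.262,.044]))
```

```text
0.002454200464581502 [ 0.07  0.69  0.27  1.33 -0.09  1.92  1.7 ] (array([ 0.54615677, -0.17089883,  0.26697794]), array([-0.26178744, -2.35457401, -0.10730972]))
top [147.3 164. ] 379 [0.6143 0.2621] ((20.614883422851562, 23.334524154663086), 67.61986541748047)
footA (np.float64(136.73684210526315), np.float64(169.6315789473684)) [0.59556878 0.29504521] 19
scene [333.1 137.5] 240 [0.6164 0.2527] ((12.537469863891602, 20.59726905822754), 5.710592269897461)
footA (np.float64(334.5), np.float64(127.16666666666667)) [0.59596352 0.29608425] 12
A grasp frac [147.32509091 164.10381071] [333.87901751 135.54535783]
```

View pics/c9.png

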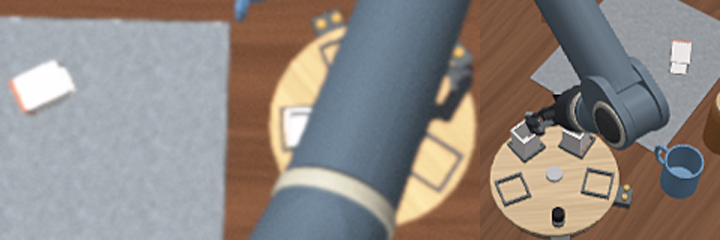

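```bash
sed -i "s/'A':((.614,.262,.022),-65)/'A':((.609,.2675,.022),-65)/" plan.py
python3 - <<'E'
from plan import *
D,s=log();cur=(s['ee_pos'],s['tcp_rot']);P,e=fit(D)
for fl in(1,-1):
  for b in(.08,0):
    p=pick(*BK['A'],45,fl,back=b,dm=.01);print(fl,p[0].round(3),delta(*p,cur));x=ik(*p,P,np.array([.1,.9,-.3,1.5,-.3,1.,.6*fl]));print(x[0].round(2),x[1:])
E
```

```text
1 [0.636 0.21  0.078] [ 0.183  0.76  -0.367 -0.     0.001 -0.291]
[ 0.18  0.85 -0.43  1.55 -0.49  1.09  0.58] (np.float64(3.405751208773699e-07), np.float64(0.0001285471017398689))
1 [0.612 0.262 0.021] [ 0.135  0.863 -0.48  -0.     0.001 -0.291]
[ 0.13  0.91 -0.46  1.61 -0.5   0.94  0.59] (np.float64(5.863822468501266e-07), np.float64(0.00022040603260567551))
-1 [0.636 0.21  0.078] [ 0.183  0.76  -0.367  0.462 -0.372  0.533]
[-0.08  0.8  -0.01  1.58 -0.78  1.21 -2.34] (np.float64(3.1635586261324507e-06), np.float64(0.0012940337681184224))
-1 [0.612 0.262 0.021] [ 0.135  0.863 -0.48   0.462 -0.372  0.533]
[-0.14  0.86 -0.04  1.64 -0.84  1.09 -2.3 ] (np.float64(3.0309457541729178e-06), np.float64(0.0013092117350647161))
```

carry_out(
  rows=[0.183,0.76,0,0,0.001,-0.291,0.183,0.76,0,0,0.001,-0.291,0.183,0.76,0,0,0.001,-0.291,0.183,0.76,0,0,0.001,-0.291,0.183,0.76,0,0,0.001,-0.291,0.183,0.76,0,0,0.001,-0.291,0.183,0.76,0,0,0.001,-0.291,0.183,0.76,0,0,0.001,-0.291,0.183,0.76,0,0,0.001,-0.291,0.183,0.76,-0.1,0,0.001,-0.291,0.183,0.76,-0.2,0,0.001,-0.291,0.183,0.76,-0.3,0,0.001,-0.291,0.183,0.76,-0.367,0,0.001,-0.291,0.183,0.76,-0.367,0,0.001,-0.291,0.183,0.76,-0.367,0,0.001,-0.291],
  fingers=0.45,
)

```text
clock: 25.2
ee_pos: [0.6349, 0.2101, 0.0762]
tcp_rot: [-1.303, -2.038, -0.54]
contact_force: [0.1, 0.1, 0.7]
opening: 0.0621
gripper_force: 0.0
```

Run:
```python
from plan import *
from h import *
D,s=log();cur=(s['ee_pos'],s['tcp_rot']);print(s['joint_positions'].round(2))
print(delta(*pick(*BK['A'],45,1,dm=.01),cur))
im=imaging.camera('scene')[:,:,::-1];cv2.imwrite('pics/s10.png',im);beakers(im,'scene')
im=imaging.camera('top')[:,:,::-1];beakers(im,'top')
```

```text
[-0.26  0.82  0.26  1.59 -0.94  1.33  0.91]
[-0.046  0.103 -0.11  -0.001 -0.002  0.001]
top [129.2 180.7] 3877 [0.5597 0.3177] ((90.02234649658203, 107.83687591552734), 2.815556764602661)
top [209.7 214. ] 1348 [0.461  0.0588] ((32.182132720947266, 87.88452911376953), 1.9091522693634033)
```

Run:
```python
from plan import *
from h import *
for n,u,v in(('scene',334,137),('top',147,164)):
    im=np.ascontiguousarray(imaging.camera(n)[:,:,::-1]);cv2.imwrite(f'pics/{n}11.png',im);old=cv2.imread(f'pics/{n}9.png')
    w=slice(v-25,v+26),slice(u-25,u+26);print(n,'med old/new',np.median(old[w],(0,1)),np.median(im[w],(0,1)))
    g=im.min(2)
    for th in(185,215,235):
        k,l,st,ce=cv2.connectedComponentsWithStats((g>th).astype(np.uint8))
        print(th,[(ce[i].round(1).tolist(),st[i,4]) for i in range(1,k) if abs(ce[i][0]-u)<45 and abs(ce[i][1]-v)<45 and 30<st[i,4]<900])
```

```text
scene med old/new [159. 154. 151.] [106.  96.  86.]
185 []
215 []
235 []
top med old/new [181. 174. 167.] [187. 180. 172.]
185 [([180.3, 132.8], np.int32(36)), ([148.0, 164.6], np.int32(369)), ([168.9, 182.3], np.int32(77))]
215 [([147.6, 164.7], np.int32(320))]
235 [([147.4, 164.7], np.int32(287))]
```

carry_out(
  rows=[-0.011,0.026,-0.027,-0.001,-0.002,0.001,-0.023,0.052,-0.054,-0.001,-0.002,0.001,-0.034,0.078,-0.081,-0.001,-0.002,0.001,-0.046,0.103,-0.108,-0.001,-0.002,0.001,-0.046,0.103,-0.108,-0.001,-0.002,0.001,-0.046,0.103,-0.108,-0.001,-0.002,0.001,-0.046,0.103,-0.108,-0.001,-0.002,0.001],
)

```text
clock: 26.1
ee_pos: [0.614, 0.2608, 0.0245]
tcp_rot: [-1.302, -2.051, -0.544]
contact_force: [0.3, -0.0, 0.0]
opening: 0.0616
gripper_force: 0.0
```

Run:
```python
from plan import *
D,s=log();cur=(s['ee_pos'],s['tcp_rot']);print(s['joint_positions'].round(2))
print(delta(*pick(*BK['A'],45,1,dm=.01),cur))
```

```text
[-0.29  0.86  0.19  1.64 -0.99  1.19  0.94]
[-0.005  0.002 -0.006  0.     0.002 -0.   ]
```

Close enough; grip.

carry_out(
  rows=[-0.004,0.002,-0.003,0,0.002,0,-0.004,0.002,-0.003,0,0.002,0,-0.004,0.002,-0.003,0,0.002,0,-0.004,0.002,-0.003,0,0.002,0,-0.004,0.002,-0.003,0,0.002,0,-0.004,0.002,-0.003,0,0.002,0],
  fingers=-1,
)

```text
clock: 26.7
ee_pos: [0.6114, 0.262, 0.0226]
tcp_rot: [-1.302, -2.045, -0.539]
contact_force: [0.7, -3.7, 5.2]
opening: 0.0435
gripper_force: 60.9
```

Run:
```python
from plan import *
D,s=log();cur=(s['ee_pos'],s['tcp_rot']);P,e=fit(D);print(s['joint_positions'].round(2))
c,m=BK['A'];c=np.array(c); M=az(m)
zt=R.from_rotvec(cur[1]).as_matrix()[:,2]; g=np.array(cur[0])-.005*zt-c; print('dm',g@M,'du',g[2],'lat',g@np.cross(UP,M),'lean',np.degrees(np.arccos(-zt[2])))
p=place(4,HA+288,45,1,lift=.16,du=.003,dm=.011);print(delta(*p,cur));x=ik(*p,P,np.array([-.4,.8,.6,1.8,.3,1,-.6]));print(x[0].round(2),x[1:])
```

```text
[-0.29  0.87  0.19  1.64 -0.99  1.19  0.94]
dm 0.009536215544843574 du 0.004104927151529117 lat -0.00010038314006836956 lean 45.0411682195149
[-0.177 -1.034  0.448 -0.516  0.025 -0.241]
[-0.44  0.56  0.71  1.76  0.41  1.23 -0.5 ] (np.float64(9.104907933486697e-07), np.float64(9.316032857211309e-05))
```

carry_out(
  rows=[0,0,0.08,0,0,0,0,0,0.16,0,0,0,0,0,0.25,0,0,0,-0.03,-0.08,0.35,-0.516,0.025,-0.241,-0.05,-0.16,0.448,-0.516,0.025,-0.241,-0.08,-0.26,0.448,-0.516,0.025,-0.241,-0.1,-0.36,0.448,-0.516,0.025,-0.241,-0.13,-0.46,0.448,-0.516,0.025,-0.241,-0.15,-0.56,0.448,-0.516,0.025,-0.241,-0.177,-0.66,0.448,-0.516,0.025,-0.241,-0.177,-0.76,0.448,-0.516,0.025,-0.241,-0.177,-0.86,0.448,-0.516,0.025,-0.241,-0.177,-0.96,0.448,-0.516,0.025,-0.241,-0.177,-1.0,0.448,-0.516,0.025,-0.241,-0.177,-1.0,0.448,-0.516,0.025,-0.241,-0.177,-1.0,0.448,-0.516,0.025,-0.241,-0.177,-1.0,0.448,-0.516,0.025,-0.241],
)

```text
clock: 28.4
ee_pos: [0.5224, -0.2359, 0.2447]
tcp_rot: [2.257, 1.291, -0.936]
contact_force: [0.4, -0.2, 0.3]
opening: 0.0437
gripper_force: 60.9
```

Run:
```python
from plan import *
D,s=log();cur=(s['ee_pos'],s['tcp_rot']);P,e=fit(D);print(e,s['joint_positions'].round(2),s['opening'])
for l in(.16,.0195): print(l,delta(*place(4,HA+288,45,1,lift=l,du=.0026,dm=.011),cur))
```

```text
0.002946238596389289 [-0.62  0.66  0.97  1.77  0.24  1.18 -0.35] 0.043708317964757694
0.16 [ 0.    -0.039  0.004 -0.001 -0.001 -0.   ]
0.0195 [ 0.    -0.039 -0.277 -0.001 -0.001 -0.   ]
```

carry_out(
  rows=[0,-0.039,0,-0.001,-0.001,0,0,-0.039,-0.08,-0.001,-0.001,0,0,-0.039,-0.15,-0.001,-0.001,0,0,-0.039,-0.21,-0.001,-0.001,0,0,-0.039,-0.255,-0.001,-0.001,0,0,-0.039,-0.277,-0.001,-0.001,0,0,-0.039,-0.277,-0.001,-0.001,0,0,-0.039,-0.277,-0.001,-0.001,0,0,-0.039,-0.277,-0.001,-0.001,0],
)

```text
clock: 29.3
ee_pos: [0.5227, -0.2569, 0.1086]
tcp_rot: [2.257, 1.281, -0.93]
contact_force: [0.1, 0.0, -1.2]
opening: 0.0436
gripper_force: 60.9
```

Run:
```python
from plan import *
from h import *
D,s=log();cur=(s['ee_pos'],s['tcp_rot']);print(s['joint_positions'].round(2))
print(delta(*place(4,HA+288,45,1,lift=0,du=.0026,dm=.011),cur))
for n in('top','scene'): cv2.imwrite(f'pics/{n}12.png',imaging.camera(n)[:,:,::-1])
a=cv2.imread('pics/top12.png')[150:230,240:320];b=cv2.imread('pics/scene12.png')[165:265,190:290]
cv2.imwrite('pics/c12.png',np.hstack([cv2.resize(a,(400,400),interpolation=2),cv2.resize(b,(400,400),interpolation=2)]))
```

```text
[-0.52  0.84  0.87  1.84  0.17  0.95 -0.42]
[-0.     0.003 -0.044  0.001  0.002  0.001]
```

View pics/c12.png

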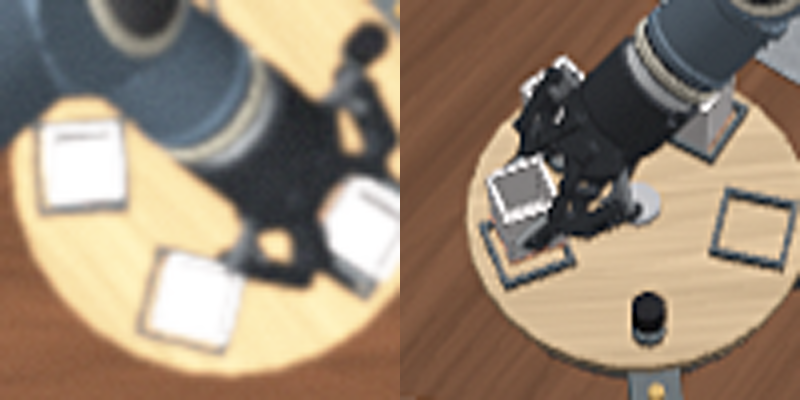

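carry_out(
  rows=[0,0.003,-0.01,0.001,0.002,0.001,0,0.003,-0.018,0.001,0.002,0.001,0,0.003,-0.025,0.001,0.002,0.001,0,0.003,-0.031,0.001,0.002,0.001,0,0.003,-0.036,0.001,0.002,0.001,0,0.003,-0.04,0.001,0.002,0.001,0,0.003,-0.043,0.001,0.002,0.001,0,0.003,-0.043,0.001,0.002,0.001],
)

```text
clock: 30.2
ee_pos: [0.5217, -0.2552, 0.0854]
tcp_rot: [2.255, 1.29, -0.939]
contact_force: [-0.8, -1.5, -1.1]
opening: 0.043
gripper_force: 60.7
```

carry_out(
  rows=[0,0,-0.003,0,0,0,0,0,-0.005,0,0,0,0,0,-0.005,0,0,0],
)

```text
clock: 30.5
ee_pos: [0.5219, -0.2553, 0.0834]
tcp_rot: [2.255, 1.29, -0.939]
contact_force: [-0.8, -0.7, 1.1]
opening: 0.0434
gripper_force: 60.9
```

carry_out(
  rows=[0,0,-0.003,0,0,0,0,0,-0.006,0,0,0,0,0,-0.009,0,0,0,0,0,-0.009,0,0,0],
)

```text
clock: 30.9
ee_pos: [0.5239, -0.2566, 0.0831]
tcp_rot: [2.251, 1.287, -0.938]
contact_force: [-1.4, 6.1, 22.5]
opening: 0.0434
gripper_force: 62.4
```

carry_out(
  rows=[0,0,0.008,0,0,0,0,0,0.008,0,0,0,0,0,0.008,0,0,0,0,0,0.008,0,0,0,0,0,0.008,0,0,0,0.013,0.022,0.033,0,0,0,0.028,0.047,0.063,0,0,0,0.043,0.073,0.095,0,0,0,0.06,0.1,0.16,0,0,0,0.06,0.1,0.26,0,0,0,0.06,0.15,0.36,0,0,0,0.06,0.25,0.4,0,0,0,0.06,0.35,0.4,0,0,0,0.06,0.45,0.4,0,0,0,0.06,0.55,0.4,0,0,0,0.06,0.55,0.4,0,0,0],
  fingers=0.25,
)

```text
clock: 32.5
ee_pos: [0.5532, 0.028, 0.2766]
tcp_rot: [2.248, 1.306, -0.934]
contact_force: [0.2, -0.2, 0.1]
opening: 0.0537
gripper_force: 0.0
```

Run:
```python
from plan import *
from h import *
D,s=log();print(s['joint_positions'].round(2),s['ee_pos'],s['tcp_rot'])
for n in('top','scene'): cv2.imwrite(f'pics/{n}13.png',imaging.camera(n)[:,:,::-1])
a=cv2.imread('pics/top13.png')[130:230,230:330];b=cv2.imread('pics/scene13.png')[165:265,195:295]
cv2.imwrite('pics/c13.png',cv2.resize(np.hstack([a,b]),None,fx=4,fy=4,interpolation=2))
```

```text
[-0.93  0.69  0.91  1.59  0.12  1.54 -0.57] [0.55319475 0.02795088 0.27657934] [ 2.24772151  1.30559708 -0.93440355]
```

View pics/c13.png

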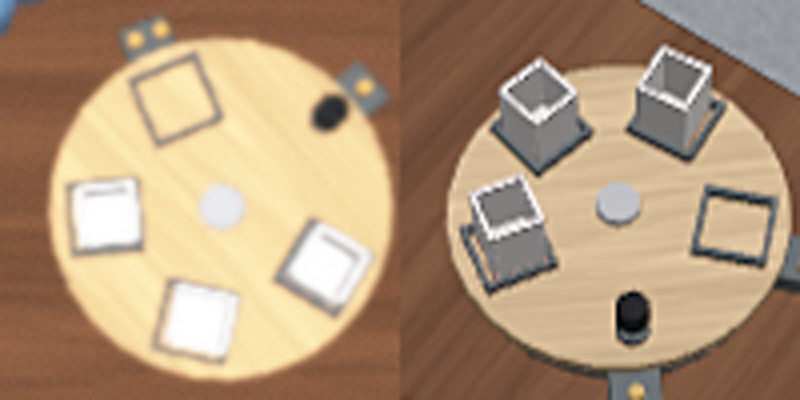

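Run:
```python
from plan import *
from h import *
for k in(2,3,4):
    c=np.r_[CEN+.092*az(HA+72*k)[:2],0]
    for n,o in(('top',(230,130)),('scene',(195,165))):
        for nm,z,w in(('rim',.112,.022),('bot',.058,.022),('coll',.058,.0295)):
            print(k,n,nm,[((proj(n,c+u*w*az(HA+72*k)+v*w*az(HA+72*k+90)+[0,0,z])-o)*4+2+[400*(n=='scene'),0]).round().astype(int).tolist() for u,v in((1,1),(1,-1),(-1,-1),(-1,1))])
```

```text
2 top rim [[77, 239], [73, 180], [132, 176], [136, 235]]
2 top bot [[79, 244], [75, 188], [131, 184], [135, 240]]
2 top coll [[70, 254], [65, 179], [140, 174], [145, 249]]
2 scene rim [[669, 44], [718, 68], [689, 109], [640, 85]]
2 scene bot [[668, 82], [715, 106], [688, 146], [640, 122]]
2 scene coll [[665, 72], [728, 103], [691, 157], [627, 125]]
3 top rim [[221, 356], [163, 341], [177, 283], [235, 298]]
3 top bot [[215, 355], [160, 341], [174, 286], [229, 300]]
3 top coll [[222, 367], [148, 348], [167, 274], [241, 293]]
3 scene rim [[499, 85], [543, 54], [580, 89], [536, 121]]
3 scene bot [[504, 122], [546, 91], [581, 126], [539, 157]]
3 scene coll [[490, 121], [547, 80], [595, 127], [537, 169]]
4 top rim [[376, 255], [344, 306], [293, 274], [325, 224]]
4 top bot [[363, 260], [333, 308], [285, 277], [314, 230]]
4 top coll [[376, 256], [336, 321], [271, 281], [311, 216]]
4 scene rim [[485, 240], [465, 192], [520, 172], [541, 219]]
4 scene bot [[490, 274], [470, 227], [523, 208], [544, 254]]
4 scene coll [[484, 286], [458, 223], [529, 197], [557, 259]]
```

Run:
```python
from plan import *
from h import *
for n,th in(('scene',170),('top',200)):
    im=cv2.imread(f'pics/{n}13.png');big=cv2.resize(im,None,fx=4,fy=4,interpolation=2)
    g=big.min(2)
    k,l,st,ce=cv2.connectedComponentsWithStats((g>th).astype(np.uint8))
    o=np.array((195,165) if n=='scene' else (230,130))*4
    for i in range(1,k):
        p=ce[i]-o
        if st[i,4]>150 and 0<p[0]<400 and 0<p[1]<400:
            pts=(np.argwhere(l==i)[:,::-1]-o).astype(np.int32); hull=cv2.convexHull(pts); q=cv2.approxPolyDP(hull,8,True)[:,0]
            print(n,p.round(),st[i,4],(q+[400*(n=='scene'),0]).tolist())
# ascii of p4 scene
im=cv2.imread('pics/scene13.png').min(2)[205:245,208:240]
for r in im: print(' '.join(f'{v:3d}' for v in r))
```

```text
scene [274.  80.] 1154 [[710, 67], [687, 110], [636, 85], [664, 46]]
scene [139.  94.] 1235 [[576, 94], [537, 124], [501, 89], [539, 59]]
scene [107. 207.] 1516 [[544, 218], [488, 239], [468, 191], [522, 171]]
scene [218. 200.] 1265 [[639, 207], [611, 218], [596, 195], [624, 182]]
top [107. 213.] 3957 [[139, 237], [80, 245], [75, 189], [133, 180]]
top [221. 206.] 1652 [[244, 210], [217, 229], [199, 204], [223, 184]]
top [330. 263.] 4104 [[371, 256], [342, 302], [289, 273], [322, 223]]
top [201. 319.] 4152 [[238, 297], [225, 353], [165, 340], [178, 284]]
 54  79 169 160 156 155 155 155 153 154 154 153 154 154 156 159 142  82  52  99 112 111 118  96  68  35  79 136 160 154 151 149
 61 114 164 156 154 155 156 154 154 155 155 154 155 155 154 156 158 141  80  53  99 113  94  53  55  94 133 157 153 149 148 147
 69 152 158 155 155 154 155 155 155 155 155 154 154 153 151 150 151 157 140  78  52  85  59  74 122 146 157 152 151 151 153 152
 77 167 158 155 153 152 153 151 152 151 152 151 148 147 148 171 168 202 138 139  78  24  81 140 163 159 157 156 157 158 159 156
112 160 152 151 150 151 151 
[... 3879 characters left out ...]
 146 146 145 146 146 148 147 147 146 145 146 145 144 143 143
 55  58  60  59  55  62 104 150 153 149 148 146 146 146 145 146 146 145 145 144 144 144 142 142 143 142 144 145 145 146 146 146
 57  63  63  60  58  56  68 121 151 145 143 142 142 143 145 145 144 145 145 146 146 148 148 148 148 149 150 150 151 151 152 153
 62  63  60  60  61  57  56  82 139 152 149 148 147 148 148 148 147 149 148 150 151 151 152 152 152 152 151 150 149 149 149 147
 61  60  58  62  60  55  53  59  98 143 154 151 149 150 149 149 149 148 148 147 147 147 146 146 147 147 146 147 146 147 147 147
 61  60  62  60  57  57  57  54  58  99 144 152 149 147 146 146 146 146 146 147 147 148 148 147 148 149 148 149 149 149 149 149
```

Run:
```python
from plan import *
D,s=log();cur=(s['ee_pos'],s['tcp_rot']);P,e=fit(D)
q0=s['joint_positions']
for a in(-138.6,41.4):
    rv=frame(np.array([0,0,-1.]),az(a))
    print(a,delta(np.array([.6418,-.2566,.18]),rv,cur));
    x=ik(np.array([.6418,-.2566,.08]),rv,P,q0);print(x[0].round(2),x[1:])
    rv=frame(np.array([0,0,-1.]),az(a+72));x=ik(np.array([.6689,-.1323,.08]),rv,P,x[0]);print(x[0].round(2),x[1:])
```

```text
-138.6 [ 0.179 -0.558 -0.196  0.026 -0.289 -0.567]
[-0.29  0.9   1.01  1.67 -0.85  1.08 -1.42] (np.float64(1.8436176680236775e-06), np.float64(0.0006306250247666372))
[-0.33  0.75  0.71  1.69 -0.59  0.93 -0.55] (np.float64(1.6046080521040208e-06), np.float64(0.0007446944682563738))
41.4 [ 0.179 -0.558 -0.196  0.266  0.024  0.376]
[ 0.16  0.66  0.24  1.64 -0.2   0.86  1.2 ] (np.float64(4.716933822339907e-06), np.float64(0.0023612982816713884))
[ 0.19  0.64 -0.08  1.65  0.06  0.85  2.06] (np.float64(1.3125618249720763e-06), np.float64(0.0007440189398842225))
```

carry_out(
  rows=[0.02,-0.05,0,0.026,-0.289,-0.567,0.05,-0.12,0,0.026,-0.289,-0.567,0.08,-0.2,0,0.026,-0.289,-0.567,0.11,-0.28,0,0.026,-0.289,-0.567,0.14,-0.36,0,0.026,-0.289,-0.567,0.17,-0.44,0,0.026,-0.289,-0.567,0.179,-0.52,0,0.026,-0.289,-0.567,0.179,-0.558,0,0.026,-0.289,-0.567,0.179,-0.558,0,0.026,-0.289,-0.567,0.179,-0.558,0,0.026,-0.289,-0.567,0.179,-0.558,0,0.026,-0.289,-0.567,0.179,-0.558,0,0.026,-0.289,-0.567,0.179,-0.558,0,0.026,-0.289,-0.567,0.179,-0.558,0,0.026,-0.289,-0.567,0.179,-0.558,-0.1,0.026,-0.289,-0.567,0.179,-0.558,-0.196,0.026,-0.289,-0.567,0.179,-0.558,-0.196,0.026,-0.289,-0.567,0.179,-0.558,-0.196,0.026,-0.289,-0.567],
  fingers=0.4,
)

```text
clock: 34.4
ee_pos: [0.6404, -0.261, 0.1813]
tcp_rot: [2.858, -1.303, 0.001]
contact_force: [-0.6, 0.0, 1.3]
opening: 0.0596
gripper_force: 0.0
```

Run:
```python
from plan import *
D,s=log();cur=(s['ee_pos'],s['tcp_rot']);print(s['joint_positions'].round(2))
rv=frame(np.array([0,0,-1.]),az(-138.6));print(delta(np.array([.6418,-.2566,.075]),rv,cur))
```

```text
[-0.33  0.82  1.14  1.6  -0.78  1.24 -1.47]
[ 0.003  0.009 -0.213  0.     0.     0.002]
```

carry_out(
  rows=[0.003,0.009,-0.05,0,0,0.002,0.003,0.009,-0.1,0,0,0.002,0.003,0.009,-0.15,0,0,0.002,0.003,0.009,-0.19,0,0,0.002,0.003,0.009,-0.211,0,0,0.002,0.003,0.009,-0.211,0,0,0.002,0.003,0.009,-0.211,0,0,0.002,0.003,0.009,-0.211,0,0,0.002],
)

```text
clock: 35.2
ee_pos: [0.6437, -0.2553, 0.0767]
tcp_rot: [-2.864, 1.29, -0.006]
contact_force: [-0.8, -1.0, -0.3]
opening: 0.0598
gripper_force: 0.0
```

carry_out(
  rows=[0,0,0,0,0,0,0,0,0,0,0,0,0,0,0,0,0,0,0,0,0,0,0,0,0,0,0,0,0,0,0,0,0,0,0,0,0,0,0,0,0,0],
  fingers=-1,
)

```text
clock: 35.9
ee_pos: [0.643, -0.255, 0.0759]
tcp_rot: [-2.863, 1.29, -0.003]
contact_force: [-2.1, -0.0, 4.8]
opening: 0.0249
gripper_force: 58.7
```

Run:
```python
from plan import *
D,s=log();p0=s['ee_pos'][:2];print(s['joint_positions'].round(2),s['ee_pos'])
r=p0-CEN;print(np.hypot(*r),np.degrees(np.arctan2(*r[::-1])))
for a in range(6,73,6):
    t=np.radians(a);d=np.array([[np.cos(t),-np.sin(t)],[np.sin(t),np.cos(t)]])@r-r
    print(*(d/.5).round(3),0.036,0,0,round(a/180,3),sep=', ',end=',  ')
```

```text
[-0.3   0.92  1.04  1.67 -0.88  1.09 -1.41] [ 0.64295427 -0.25498267  0.07591044]
0.10824426935148398 -47.48168770864885
0.016, 0.016, 0.036, 0, 0, 0.033,  0.03, 0.034, 0.036, 0, 0, 0.067,  0.042, 0.053, 0.036, 0, 0, 0.1,  0.052, 0.073, 0.036, 0, 0, 0.133,  0.06, 0.095, 0.036, 0, 0, 0.167,  0.066, 0.116, 0.036, 0, 0, 0.2,  0.069, 0.139, 0.036, 0, 0, 0.233,  0.07, 0.162, 0.036, 0, 0, 0.267,  0.069, 0.184, 0.036, 0, 0, 0.3,  0.065, 0.206, 0.036, 0, 0, 0.333,  0.059, 0.228, 0.036, 0, 0, 0.367,  0.051, 0.249, 0.036, 0, 0, 0.4,
```

carry_out(
  rows=[0,0,0.01,0,0,0,0,0,0.02,0,0,0,0,0,0.03,0,0,0,0,0,0.036,0,0,0,0,0,0.036,0,0,0,0,0,0.036,0,0,0],
)

```text
clock: 36.5
ee_pos: [0.6429, -0.2548, 0.0929]
tcp_rot: [-2.864, 1.29, -0.002]
contact_force: [1.8, -4.1, -6.6]
opening: 0.0246
gripper_force: 59.1
```

carry_out(
  rows=[0.008,0.008,0,0,0,0.017,0.016,0.016,0,0,0,0.033,0.03,0.034,0,0,0,0.067,0.042,0.053,0,0,0,0.1,0.052,0.073,0,0,0,0.133,0.06,0.095,0,0,0,0.167,0.066,0.116,0,0,0,0.2,0.069,0.139,0,0,0,0.233,0.07,0.162,0,0,0,0.267,0.069,0.184,0,0,0,0.3,0.065,0.206,0,0,0,0.333,0.059,0.228,0,0,0,0.367,0.055,0.239,0,0,0,0.383,0.051,0.249,0,0,0,0.4,0.051,0.249,0,0,0,0.4,0.051,0.249,0,0,0,0.4],
)

```text
clock: 38.1
ee_pos: [0.6678, -0.1305, 0.0928]
tcp_rot: [-3.074, -0.638, 0.002]
contact_force: [-0.6, -2.9, -6.4]
opening: 0.0244
gripper_force: 59.5
```

carry_out(
  rows=[0,0,-0.01,0,0,0,0,0,-0.02,0,0,0,0,0,-0.03,0,0,0,0,0,-0.036,0,0,0,0,0,-0.036,0,0,0,0,0,-0.036,0,0,0],
)

```text
clock: 38.7
ee_pos: [0.6683, -0.1313, 0.0759]
tcp_rot: [-3.075, -0.638, -0.0]
contact_force: [-3.3, -4.3, 1.0]
opening: 0.0243
gripper_force: 60.3
```

carry_out(
  rows=[0,0,0,0,0,0,0,0,0,0,0,0,0,0,0,0,0,0,0,0,0,0,0,0,0,0,0.05,0,0,0,0,0,0.12,0,0,0,0,0,0.22,0,0,0,0,0,0.32,0,0,0,0,0.1,0.4,0,0,0,-0.05,0.2,0.4,0,0,0,-0.1,0.3,0.4,0,0,0,-0.15,0.4,0.4,0,0,0,-0.2,0.5,0.4,0,0,0,-0.2,0.6,0.4,0,0,0,-0.2,0.7,0.4,0,0,0,-0.2,0.7,0.4,0,0,0,-0.2,0.7,0.4,0,0,0],
  fingers=0.4,
)

```text
clock: 40.4
ee_pos: [0.567, 0.2277, 0.2743]
tcp_rot: [-3.068, -0.656, 0.001]
contact_force: [-1.1, -0.1, 0.3]
opening: 0.0597
gripper_force: 0.0
```

Run:
```python
from plan import *
from h import *
A=HA+72
im={}
for n in('scene','top'): im[n]=np.ascontiguousarray(imaging.camera(n)[:,:,::-1]);cv2.imwrite(f'pics/{n}14.png',im[n])
for n,th in(('scene',170),('top',200)):
    big=cv2.resize(im[n],None,fx=4,fy=4,interpolation=2); k,l,st,ce=cv2.connectedComponentsWithStats((big.min(2)>th).astype(np.uint8))
    for kk in(2,3,4):
        a=A+72*kk;c=np.r_[CEN+.092*az(a)[:2],.112];pr=np.array([proj(n,c+u*.022*az(a)+v*.022*az(a+90)) for u,v in((1,1),(1,-1),(-1,-1),(-1,1))])
        i=min((i for i in range(1,k) if st[i,4]>150),key=lambda i:np.hypot(*(ce[i]/4-pr.mean(0))))
        q=cv2.approxPolyDP(cv2.convexHull(np.argwhere(l==i)[:,::-1].astype(np.int32)),8,True)[:,0]/4
        print(n,kk,'pred',pr.round(1).tolist(),'obs',q.round(1).tolist())
m=(im['scene'].max(2)<45).astype(np.uint8);k,l,st,ce=cv2.connectedComponentsWithStats(m)
a=np.radians(A)
for z in(.08,.093):print('knob pred',proj('scene',[*(CEN+.108*np.array([np.cos(a),np.sin(a)])),z]))
print([(st[i][4],ce[i].round(1)) for i in range(1,k) if st[i,4]>20 and 195<ce[i][0]<325 and 155<ce[i][1]<285], manip.get_state()['clock'])
beakers(im['scene'],'scene')
```

```text
scene 2 pred [[219.4, 185.6], [230.4, 177.9], [239.4, 186.8], [228.4, 194.7]] obs [[239.0, 188.8], [228.8, 196.2], [219.8, 187.8], [230.2, 180.0]]
scene 3 pred [[215.9, 224.4], [210.7, 212.5], [224.4, 207.5], [229.8, 219.3]] obs [[231.0, 220.0], [217.5, 225.2], [211.8, 214.2], [225.5, 208.5]]
scene 4 pred [[259.6, 238.7], [244.4, 239.9], [243.2, 226.5], [258.2, 225.3]] obs [[259.8, 238.5], [246.0, 239.8], [243.8, 226.5], [258.5, 225.0]]
top 2 pred [[284.7, 218.4], [270.2, 214.8], [273.8, 200.4], [288.2, 204.0]] obs [[289.2, 204.5], [286.2, 218.2], [271.8, 215.0], [275.0, 201.0]]
top 3 pred [[323.4, 193.4], [315.6, 206.0], [302.9, 198.1], [310.7, 185.5]] obs [[323.8, 192.2], [315.8, 205.2], [302.8, 197.8], [310.8, 184.8]]
top 4 pred [[311.2, 149.1], [320.8, 160.3], [309.5, 169.8], [299.9, 158.5]] obs [[320.2, 161.2], [307.8, 170.5], [299.5, 159.8], [311.2, 150.0]]
knob pred [283.51903208 217.7671135 ]
knob pred [283.73446307 215.63373113]
[(np.int32(51), array([283.3, 218. ]))] 40.5
```

```bash
python3 -c "
from station import manip
print(manip.close_job())"
```

```text
the job is handed in; nothing more can be done
None
```

The job is handed in at about 40 s: all three beakers present were stood mouth up in pockets at the loading stop, and the carousel now sits at the serving stop with the plunger home. I checked this against both cameras just before handing in; the judge's verdict was not shown.

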